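Park a castor caddy in its bay

ROBOT

A 7-joint arm with a two-finger parallel gripper is mounted at the origin on the work surface; the furniture and walls round the work are solid. World frame = base frame: x ahead of the robot, y to its left, z up, the work surface at z = 0. Lengths are in m, angles in rad, forces in N, time in s.
With the tool pointing down it reaches from about 0.425 to 0.925 m from the base axis. Payload 6.8 kg.
Tool frame: the origin (TCP) lies at the very end of the fingers, on their centre line; the grasp point (between the pads) lies 19 mm behind it (r.grip_depth is the distance from the TCP to the grasp point, in m); z points along the fingers, y is the direction in which the jaws open and shut (so a half turn about z gives the same grasp; the last joint's range is limited). The gripper opens to 85 mm and grips with 20 to 120 N. Pads are 22 mm wide; open, the fingers measure 114 mm over their backs; the gripper's body (76 mm by 85 mm) begins 54 mm behind the grasp point. The pads swing forward as they close: fully open they stand 13 mm farther back than shut.
Start: joints at [1.172, 0.477, 0.022, 1.555, -0.011, 1.109, -0.083], TCP at [0.194, -0.647, 0.231] pointing down, gripper open.
Joint ranges: [-2.96, 2.96], [-0.34, 2.1], [-1.41, 1.46], [0.24, 2.44], [-1.37, 4.51], [0.17, 1.92], [-2.96, 2.96]. Speed limits (rad/s): [2.39, 2.39, 3.14, 3.14, 3.14, 3.14, 3.14].

INTERFACE

Orientations are given as a rotation vector (axis times angle).
In Python, from bench import r, grab_frame gives the robot as it stands. The module is installed in compiled form; this text tells all that it offers.
- The arm moves only by the tool play_rows, never from a script. Its argument "increments" is a list of rows, each a list of 7 numbers: the shift along the tool's x, y, z in mm, then the turn, a rotation vector about the tool's x, y, z in rad, then the closure in counts, from 0 (fully open) to 255 (shut). In form: [[tx, ty, tz, rx, ry, rz, claw], ...]. A call has 1 to 5 rows; each row shifts and turns the pose as measured when the row begins, along the tool's axes as they then stand; what a row does not reach is not made up. A row lasts 1/10 s, in which the tool goes at most 50 mm and 8.59 degrees, less where a joint would pass 70% of its speed; a pose out of reach is approached as far as the arm can. A call is refused whole if a number of a shift passes 50 or a number of a turn 0.15, either way. A call with a gripper value outside its range is refused whole. The fingers move at their own pace and stop on an object; "force" is the grip in N (left out, the last holds). Time passes only in rows, so rows that do not move let the fingers close. It gives the time, the measured TCP pose, the force and the opening at its end, in the units of the state.
- r.get_obs(): the state, without advancing time (a new reading comes with each control period).
- grab_frame(name): name is "scene" or "top" or "wrist"; returns a dict with "color" (384x512x3 uint8, blue, green, red), "depth" (384x512 float32, m along the optical axis (not along the pixel's ray), 0 where there is no reading), "K" (3x3 intrinsics, pixels), "T" (4x4, takes a point from camera to world coordinates). Camera axes: x right, y up, looking along -z (the intrinsics and any distortion apply to the point x, -y, -z); pixel columns grow to the right and rows downward; lengths in m; the calibration is good to about 2 mm. A picture is of the moment at which its call begins.
- r.hand_in(): hands the job in, once; it reports no verdict.
The state is a dict: "clock": time; "joints": joint angles; "qvel": joint speeds; "tau": joint torques, N m; "tcp_pos": TCP position; "orientation": TCP orientation; "contact_force": force on the tool from outside, world axes, zero at the start; "moment": the same for the moment, N m; "grip_width": finger opening in m.
Only numpy, scipy, OpenCV 4.12 (cv2) and the standard library are available. Lean on these libraries where they do the work, as an engineer would, in place of code of your own. Each camera call takes 0.05 s, during which the arm holds its last target.

TASK

Roll the yellow parts caddy by its rear handle, all wheels on the bench: first push it straight ahead until both rear swivel castors trail straight behind, while it is still outside the grey parking bay, then steer it into the bay. Push it over the low sill and press its nose steadily against the sprung rubber buffer at the end, firmly enough (about 12 N) that the buffer gives a few millimetres, but never ram the bay; then ease off and let go so that the caddy stays parked behind the sill. Keep the blue box of red caps on its deck, and leave the other things on the bench alone.

Things in the scene. Friction and masses are not known exactly. Their poses are not given: they have to be found in the camera images.
- caddy: Yellow flat caddy, 219 mm long with handle, 135 mm wide, about 0.9 kg (0.65 to 1.2) without its box. Origin on the bench under the deck (z = 0 when all wheels stand); x forward, y left. Deck x = -80 to +92 mm, top 34 mm high, lip 9 mm higher. Fixed front wheels, radius 10 mm, at x = +60, y = +-50 mm; swivel castors at the rear. It rolls easily, no brake; moved sideways the front wheels skid.
- nose (a point): Front of the caddy: face of its black rubber strip, 98 mm ahead of the caddy's origin, 34 mm above the bench; strip 110 mm wide, 14 mm high. Axes as the caddy's.
- handle (a point): Middle of the caddy's push handle, 115 mm behind its origin, 70 mm above the bench: level round bar across the caddy (along its y), 90 mm between posts, the middle 70 mm a black grip 12 mm thick. It overhangs: nothing is beneath it, the deck edge is 35 mm ahead. Axes as the caddy's. It can be pinched from above, one finger before and one behind it.
- deck (a point): Middle of the box's place on the deck: top of the deck, 34 mm ahead of the caddy's origin.
- castor_left (a joint): Swivel angle of the left rear castor, rad, counter-clockwise from above; 0 (or any full turn) = trailing straight behind its pivot, pi = wheel ahead of it. Pivot at x = -50, y = +44 mm of the caddy, wheel radius 10 mm, trail 12 mm: 75 mm of straight forward rolling brings it round from any start here.
- castor_right (a joint): The same for the right rear castor, pivot at y = -44 mm.
- parts_box: Blue box full of red caps, 123x104x52 mm, 0.18 kg, loose inside the lip of the caddy's deck, long side across the caddy. Origin at the centre of its underside.
- bay: Grey parking bay fixed to the bench. Origin on the bench, midway between the front ends of the straight side rails; x is the drive-in direction, y left. Rails 40 mm high, 139 mm apart inside (2 mm of room each side of the caddy), x = 0 to 155 mm; before them flared guides open to about 190 mm at x = -50 mm. End wall at x = 155 mm. With the caddy parked its origin is at x = 20 to 36 mm here.
- sill (a point): Top of the round steel sill that lies across the bay, 73 mm in from the bay's origin, 2.5 mm high. The caddy's front wheels must roll over it, which takes a few newtons; it then keeps the caddy from rolling out.
- buffer (a joint): How far the buffer plate is pushed in, m: 0 = free, up to 0.007; spring 4 N per mm, damped. Black rubber plate 40 mm wide, 20 to 44 mm high, at the end of the bay. Its free face stands somewhere from x = 120 to 132 mm of the bay: set by hand, different each time, not measured, so it must be felt.
- black_box: Bystander: blue parts box with dark parts, 123x111x67 mm, loose, at the far edge; origin at the centre of its underside.
- gauge_stand: Bystander: tall black gauge plate on a white foot, 62x92x156 mm, loose, origin at the centre of its underside.
- oil_bottle: Bystander: green oil bottle, 38 mm wide, 89 mm high, loose, origin at the centre of its underside.

How it is judged:
By the outcome, as a careful person would: the job done as asked, in the order asked, and still so for the second after the job is handed in, with the robot touching nothing.
It also fails if it takes over 67 s, if anything falls off the work surface, if the arm or the gripper's body presses on something with over 40 N, if the wrist force passes 120 N, or if a joint passes its speed limit or range.

## Working session

There is one attempt and no reset: what is moved stays moved. The work goes in short steps, Python scripts to look and compute and a tool call to move; the robot and the scene stay as the last step left them, time stands still between calls to the robot, and variables do not carry over. Pictures are saved under pics/ and viewed, and the job is handed in when it is done.

Besides the shell and the picture viewer there is one more tool, called after "Call:" in YAML: its name, and indented under it one key for each argument. play_rows: Moves the arm, as the interface text tells. Its arguments: {"type":"object","properties":{"increments":{"type":"array","items":{"type":"array","items":{"type":"number"}}},"force":{"type":"number"}},"required":["increments"]}

```bash
mkdir -p pics; ls; python3 - <<'E'
from bench import r, grab_frame
import cv2,numpy as np
o=r.get_obs(); print(o)
for n in ["scene","top"]:
    f=grab_frame(n); cv2.imwrite(f"pics/{n}0.png",f["color"]); np.savez(f"{n}0.npz",**f); print(n,f["K"],f["T"])
E
```

```text
pics
{'clock': 0.0, 'joints': array([ 1.17191317,  0.47782473,  0.02234205,  1.55646073, -0.01148329,
        1.10927073, -0.0830916 ]), 'qvel': array([-0.00080054,  0.00016158,  0.00075455,  0.00041822,  0.00027058,
        0.00029192,  0.00166346]), 'tau': array([-8.93077813e-04, -5.96463168e+01,  1.60726983e+00, -2.81205028e+01,
        1.23990630e-02,  9.38409416e-03, -6.64696313e-05]), 'tcp_pos': array([ 0.19333502, -0.64610477,  0.23030532]), 'orientation': array([-3.10666990e+00, -4.54949469e-01,  6.54000470e-04]), 'contact_force': array([-0.11444151,  0.10684388,  0.1308192 ]), 'moment': array([ 0.07841005, -0.03082955, -0.03635229]), 'grip_width': 0.08532590826917745}
scene [[350.62680296   0.         249.11234729]
 [  0.         350.62680296 198.06243199]
 [  0.           0.           1.        ]] [[-0.76306874  0.47570652 -0.43752646  0.13102068]
 [-0.64627151 -0.55353842  0.52528883  0.55530885]
 [ 0.00769562  0.68359237  0.72982343  0.79609414]
 [ 0.          0.          0.          1.        ]]
top [[496.93972515   0.         251.12523709]
 [  0.         496.93972515 195.44589731]
 [  0.           0.           1.        ]] [[ 0.01083338  0.9875917  -0.15666931  0.32906684]
 [-0.99993658  0.01021732 -0.00473712  0.04107866]
 [-0.0030776   0.1567107   0.98763975  1.78082463]
 [ 0.          0.          0.          1.        ]]
```

View pics/scene0.png

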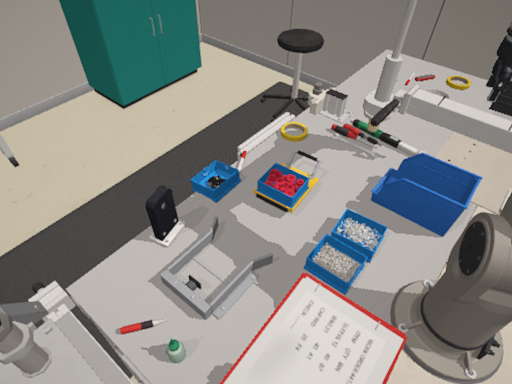

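View pics/top0.png

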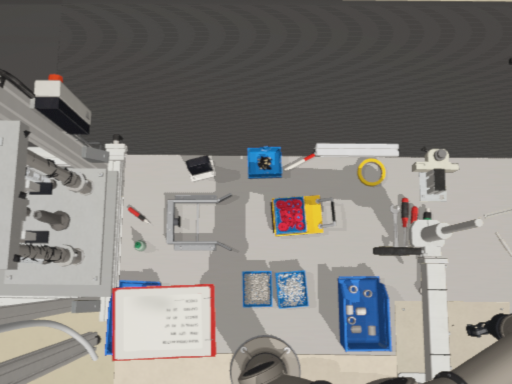

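```bash
cat > h.py <<'E'
import numpy as np,cv2
from bench import r,grab_frame
def crop(c,x0,y0,x1,y1,s,name):
    im=cv2.resize(c[y0:y1,x0:x1],None,fx=s,fy=s,interpolation=cv2.INTER_CUBIC); cv2.imwrite(f"pics/{name}.png",im)
def onplane(f,u,v,z):
    K,T=f["K"],f["T"]
    d=T[:3,:3]@np.array([(u-K[0,2])/K[0,0],-(v-K[1,2])/K[1,1],-1.]); p=T[:3,3]
    return p+d*(z-p[2])/d[2]
def proj(f,P):
    K,T=f["K"],f["T"]
    c=T[:3,:3].T@(np.array(P)-T[:3,3]); return K[0,0]*c[0]/-c[2]+K[0,2], K[1,1]*-c[1]/-c[2]+K[1,2]
def cloud(f):
    K,T=f["K"],f["T"];d=f["depth"];v,u=np.mgrid[:d.shape[0],:d.shape[1]]
    c=np.stack([(u-K[0,2])/K[0,0]*d,-(v-K[1,2])/K[1,1]*d,-d],-1)
    return c@T[:3,:3].T+T[:3,3]
E
python3 - <<'E'
from h import *
f=np.load("top0.npz"); crop(f["color"],255,180,355,250,8,"c1"); crop(f["color"],155,180,255,260,8,"c2")
E
```

```text
(no output)
```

View pics/c1.png

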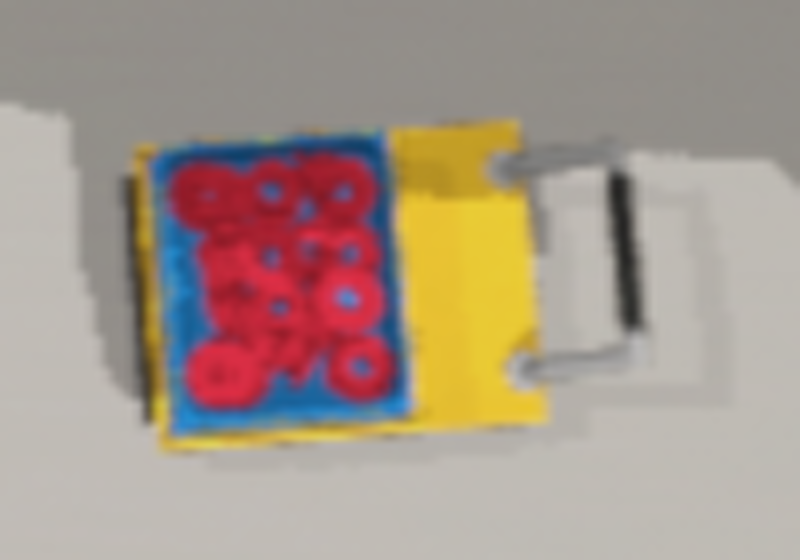

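View pics/c2.png

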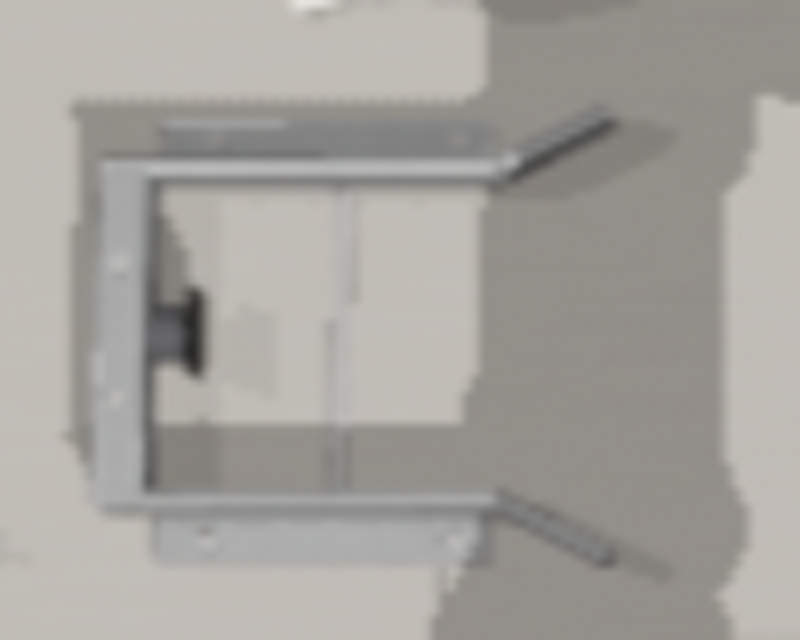

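```bash
python3 - <<'E'
from h import *
f=np.load("top0.npz")
def P(X,Y,z,x0,y0,s=8): return onplane(f,x0+(X+.5)/s-.5,y0+(Y+.5)/s-.5,z)
print("caddy")
h1=P(620,172,.074,255,180);h2=P(632,332,.074,255,180); print(h1,h2,np.hypot(*(h1-h2)[:2]))
n1=P(127,178,.041,255,180);n2=P(146,424,.041,255,180); print(n1,n2,np.hypot(*(n1-n2)[:2]))
for X,Y in [(136,146),(522,122),(548,424),(163,450)]: print("deck",P(X,Y,.043,255,180))
print("bay")
for n,X,Y,z in [("Uin0",160,184,.04),("Uin1",495,184,.04),("Lin0",150,492,.04),("Lin1",495,492,.04),("flU",612,122,.04),("flL",608,558,.04),("wallU",150,170,.04),("wallL",146,490,.04),("Ustart",500,184,.04),("Lstart",497,490,.04),("sillU",346,190,.0025),("sillL",340,488,.0025),("buf1",204,295,.044),("buf2",204,375,.044)]: print(n,P(X,Y,z,155,180))
c=cloud(f)
for reg in [(275,205,300,230),(168,205,172,240),(175,200,215,203),(175,241,215,243),(200,210,215,230)]:
    z=c[reg[1]:reg[3],reg[0]:reg[2],2]; print(reg,np.round(np.percentile(z,[5,50,95]),4))
E
```

```text
caddy
[ 0.58299525 -0.23176062  0.074     ] [ 0.51334342 -0.23590646  0.074     ] 0.06977510281298765
[ 0.58296115 -0.01913291  0.041     ] [ 0.4742065  -0.02796726  0.041     ] 0.10911287339581513
deck [ 0.59700941 -0.02297508  0.043     ]
deck [ 0.60952361 -0.19370318  0.043     ]
deck [ 0.47589865 -0.2036191   0.043     ]
deck [ 0.46275111 -0.03535933  0.043     ]
bay
Uin0 [0.57689888 0.32021571 0.04      ]
Uin1 [0.5784397  0.17192879 0.04      ]
Lin0 [0.44085888 0.31983004 0.04      ]
Lin1 [0.44246273 0.1689675  0.04      ]
flU [0.6067528  0.12063405 0.04      ]
flL [0.41427876 0.11907478 0.04      ]
wallU [0.58311377 0.32486497 0.04      ]
wallL [0.44171272 0.32161066 0.04      ]
Ustart [0.57846269 0.16971615 0.04      ]
Lstart [0.44334436 0.1681121  0.04      ]
sillU [0.58037293 0.24203719 0.0025    ]
sillL [0.44595195 0.24100085 0.0025    ]
buf1 [0.52725206 0.29849903 0.044     ]
buf2 [0.49200364 0.29732661 0.044     ]
(275, 205, 300, 230) [0.0412 0.0668 0.0814]
(168, 205, 172, 240) [0.0344 0.0411 0.0479]
(175, 200, 215, 203) [0.0225 0.0385 0.0475]
(175, 241, 215, 243) [0.0338 0.0398 0.0476]
(200, 210, 215, 230) [-0.0062  0.0004  0.0079]
```

```bash
python3 - <<'E'
from h import *
for n in ["top0","scene0"]:
    f=np.load(n+".npz"); c=cloud(f).reshape(-1,3); ok=f["depth"].reshape(-1)>0
    c=c[ok]
    m=(c[:,2]>.12)&(c[:,2]<.9)&(c[:,0]>0.1)&(c[:,0]<.8)&(c[:,1]>-.75)&(c[:,1]<.1)
    q=c[m]; k=np.round(q/.05).astype(int); u,ct=np.unique(k,axis=0,return_counts=True)
    print(n); [print(a*.05,b) for a,b in zip(u,ct) if b>3]
E
```

```text
top0
[ 0.1  -0.55  0.25] 70
[ 0.1 -0.5  0.2] 38
[ 0.1  -0.5   0.25] 118
[ 0.1 -0.5  0.7] 84
[ 0.1  -0.45  0.7 ] 121
[ 0.1  -0.4   0.15] 29
[ 0.1 -0.4  0.7] 18
[ 0.1  -0.4   0.75] 78
[ 0.1  -0.35  0.7 ] 62
[ 0.1  -0.35  0.75] 107
[ 0.1 -0.3  0.7] 13
[ 0.1  -0.3   0.75] 18
[ 0.1  -0.25  0.15] 24
[ 0.1  -0.25  0.7 ] 40
[ 0.1  -0.25  0.75] 27
[ 0.1 -0.2  0.7] 43
[ 0.1  -0.2   0.75] 12
[ 0.15 -0.65  0.35] 6
[ 0.15 -0.6   0.3 ] 37
[ 0.15 -0.6   0.35] 49
[ 0.15 -0.6   0.4 ] 19
[ 0.15 -0.55  0.25] 136
[ 0.15 -0.5   0.2 ] 74
[ 0.15 -0.5   0.25] 222
[ 0.15 -0.5   0.65] 178
[ 0.15 -0.5   0.7 ] 265
[ 0.15 -0.45  0.65] 124
[ 0.15 -0.45  0.7 ] 456
[ 0.15 -0.4   0.15] 41
[ 0.15 -0.4   0.65] 15
[ 0.15 -0.4   0.7 ] 314
[ 0.15 -0.4   0.75] 25
[ 0.15 -0.35  0.7 ] 77
[ 0.15 -0.35  0.75] 49
[ 0.15 -0.25  0.1 ] 5
[ 0.15 -0.25  0.15] 38
[ 0.15 -0.25  0.75] 74
[ 0.15 -0.25  0.8 ] 84
[ 0.2  -0.65  0.35] 13
[ 0.2  -0.65  0.4 ] 17
[ 0.2  -0.65  0.45] 11
[ 0.2  -0.6   0.25] 11
[ 0.2 -0.6  0.3] 80
[ 0.2  -0.6   0.35] 148
[ 0.2 -0.6  0.4] 135
[ 0.2  -0.6   0.45] 165
[ 0.2  -0.6   0.55] 7
[ 0.2  -0.55  0.25] 126
[
[... 2486 characters left out ...]
96
[ 0.4  -0.55  0.2 ] 17
[ 0.4  -0.55  0.25] 16
[ 0.4 -0.5  0.1] 7
[ 0.4  -0.5   0.15] 25
[ 0.4 -0.5  0.2] 146
[ 0.4  -0.5   0.25] 61
[ 0.4  -0.45  0.2 ] 73
[ 0.4 -0.4  0.2] 97
[ 0.4  -0.35  0.2 ] 136
[ 0.45 -0.55  0.2 ] 18
[ 0.45 -0.55  0.3 ] 8
[ 0.45 -0.5   0.15] 9
[ 0.45 -0.5   0.2 ] 244
[ 0.45 -0.5   0.25] 232
[ 0.45 -0.5   0.3 ] 271
[ 0.45 -0.5   0.35] 136
[ 0.45 -0.5   0.4 ] 151
[ 0.45 -0.5   0.45] 172
[ 0.45 -0.5   0.5 ] 18
[ 0.45 -0.45  0.1 ] 6
[ 0.45 -0.45  0.15] 101
[ 0.45 -0.45  0.2 ] 42
[ 0.5  -0.55  0.2 ] 17
[ 0.5  -0.55  0.3 ] 4
[ 0.5 -0.5  0.1] 5
[ 0.5  -0.5   0.15] 29
[ 0.5 -0.5  0.2] 80
[ 0.5  -0.5   0.25] 21
[ 0.5 -0.5  0.3] 30
[ 0.5  -0.45  0.15] 42
[ 0.5  -0.45  0.2 ] 15
```

Call:
play_rows:
  increments:
    - [0, 0, -50, 0, 0, 0, 0]
    - [0, 0, -50, 0, 0, 0, 0]
    - [0, 0, -10, 0, 0, 0, 0]
    - [29, -34, 0, 0, 0, 0, 0]
    - [29, -34, 0, 0, 0, 0, 0]
  force: 30

```text
clock: 0.6
tcp_pos: [0.2254, -0.5657, 0.3394]
orientation: [-3.102, -0.44, 0.008]
contact_force: [1.2, -0.0, -0.1]
grip_width: 0.0856
```

Call:
play_rows:
  increments:
    - [29, -34, 0, 0, 0, 0, 0]
    - [29, -34, 0, 0, 0, 0, 0]
    - [29, -34, 0, 0, 0, 0, 0]
    - [29, -34, 0, 0, 0, 0, 0]
    - [0, 0, 0, 0, 0, 0, 0]

```text
clock: 1.1
tcp_pos: [0.3029, -0.39, 0.3373]
orientation: [-3.096, -0.45, 0.009]
contact_force: [-0.2, -0.2, 0.9]
grip_width: 0.0853
```

Call:
play_rows:
  increments:
    - [40, -11, 0, 0, 0, 0, 80]
    - [40, -11, 0, 0, 0, 0, 80]
    - [40, -11, 0, 0, 0, 0, 80]
    - [40, -11, 0, 0, 0, 0, 80]
    - [40, -11, 0, 0, 0, 0, 80]

```text
clock: 1.6
tcp_pos: [0.4782, -0.2816, 0.3345]
orientation: [-3.1, -0.432, 0.017]
contact_force: [0.4, -1.1, 0.9]
grip_width: 0.0587
```

Call:
play_rows:
  increments:
    - [35, -10, 10, 0, 0, 0.11, 80]
    - [20, -10, 40, 0, 0, 0.11, 80]
    - [0, 0, 0, 0, 0, 0, 80]

```text
clock: 1.9
tcp_pos: [0.5328, -0.2427, 0.2811]
orientation: [-3.127, -0.088, 0.016]
contact_force: [-1.0, 0.6, -1.6]
grip_width: 0.0589
```

```bash
cat >> h.py <<'E'
from scipy.spatial.transform import Rotation as R
def st():
    o=r.get_obs(); M=R.from_rotvec(o["orientation"]).as_matrix()
    print("t%.2f"%o["clock"],"tcp",np.round(o["tcp_pos"],4),"yaw %.2f"%np.degrees(np.arctan2(-M[1,1],-M[0,1])),"z",np.round(M[:,2],3),"F",np.round(o["contact_force"],1),"M",np.round(o["moment"],2),"w %.4f"%o["grip_width"])
    return o,M
def need(P,yaw):
    "P world target of tcp, yaw=heading of caddy (deg) = -tool y"
    o,M=st(); a=np.radians(yaw); Mt=np.stack([[np.sin(a),-np.cos(a),0],[-np.cos(a),-np.sin(a),0],[0,0,-1]],1)
    print("mm",np.round(M.T@(np.array(P)-o["tcp_pos"])*1000,1),"rot",np.round(R.from_matrix(M.T@Mt).as_rotvec(),4))
E
python3 - <<'E'
from h import *
need([.5475,-.2345,.050],94.5)
f=grab_frame("wrist"); cv2.imwrite("pics/w1.png",f["color"]); np.savez("w1.npz",**f)
f=grab_frame("top");crop(f["color"],255,180,355,250,8,"t1")
E
```

```text
t1.90 tcp [ 0.5328 -0.2427  0.2811] yaw 93.23 z [-0.011  0.013 -1.   ] F [-1.   0.6 -1.6] M [-0.02  0.04 -0.  ] w 0.0589
mm [ 17.5  -4.2 231. ] rot [-0.014   0.01   -0.0221]
```

View pics/w1.png

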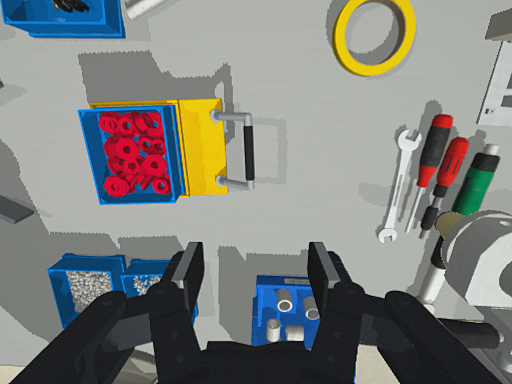

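```bash
python3 - <<'E'
from h import *
f=np.load("w1.npz")
crop(f["color"],195,95,275,205,5,"w1c")
for u,v in [(248,126),(249.5,182)]: print(onplane(f,u,v,.075))
for u,v in [(178.5,99.5),(220,99),(228,193),(183,193)]: print(onplane(f,u,v,.043))
E
```

```text
[ 0.58143619 -0.2283824   0.075     ]
[ 0.51046474 -0.23368058  0.075     ]
[ 0.60636897 -0.13605047  0.043     ]
[ 0.60998817 -0.1896717   0.043     ]
[ 0.48220158 -0.20295715  0.043     ]
[ 0.47826191 -0.13794879  0.043     ]
```

View pics/w1c.png

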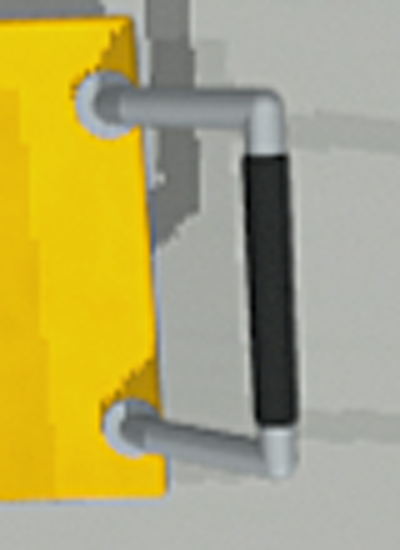

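Call:
play_rows:
  increments:
    - [16, -6, 40, -0.014, 0.01, -0.022, 80]
    - [0, 0, 45, 0, 0, 0, 80]
    - [0, 0, 45, 0, 0, 0, 80]
    - [0, 0, 0, 0, 0, 0, 80]

```text
clock: 2.4
tcp_pos: [0.551, -0.25, 0.1616]
orientation: [3.124, 0.118, 0.028]
contact_force: [-0.5, -0.5, -0.5]
grip_width: 0.0587
```

```bash
python3 - <<'E'
from h import *
need([.547,-.2325,.050],94.5)
f=grab_frame("wrist"); cv2.imwrite("pics/w2.png",f["color"]); np.savez("w2.npz",**f)
E
```

```text
t2.40 tcp [ 0.551  -0.25    0.1616] yaw 94.30 z [ 0.019 -0.015 -1.   ] F [-0.5 -0.5 -0.5] M [ 0.01  0.05 -0.01] w 0.0587
mm [ -4.6 -19.5 111.3] rot [ 0.0159 -0.0174 -0.0033]
```

View pics/w2.png

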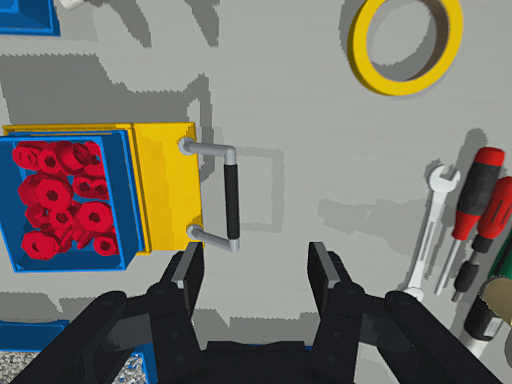

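```bash
python3 - <<'E'
from h import *
f=np.load("w2.npz")
crop(f["color"],180,130,250,260,5,"w2c")
for u,v in [(231.5,164),(233,240)]: print(onplane(f,u,v,.075))
E
```

```text
[ 0.58234957 -0.22905434  0.075     ]
[ 0.51180934 -0.23384119  0.075     ]
```

View pics/w2c.png

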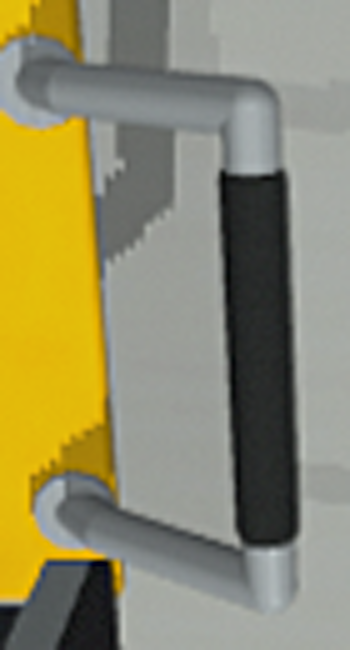

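Call:
play_rows:
  increments:
    - [-4, -17, 0, 0.016, -0.017, 0, 80]
    - [0, 0, 0, 0, 0, 0, 80]

```text
clock: 2.65
tcp_pos: [0.5495, -0.2359, 0.1707]
orientation: [3.135, 0.113, 0.017]
contact_force: [0.7, -0.5, -0.1]
grip_width: 0.0585
```

```bash
python3 - <<'E'
from h import *
need([.547,-.2325,.050],94.5)
E
```

```text
t2.65 tcp [ 0.5495 -0.2359  0.1707] yaw 94.13 z [ 0.011 -0.004 -1.   ] F [ 0.7 -0.5 -0.1] M [ 0.01 -0.03  0.  ] w 0.0585
mm [ -3.5  -4.1 120.7] rot [ 0.0046 -0.0104 -0.0065]
```

Call:
play_rows:
  increments:
    - [-3, -4, 30, 0.004, -0.01, -0.006, 80]
    - [0, 0, 30, 0, 0, 0, 80]
    - [0, 0, 25, 0, 0, 0, 80]
    - [0, 0, 0, 0, 0, 0, 80]

```text
clock: 3.05
tcp_pos: [0.5544, -0.2349, 0.0961]
orientation: [3.13, 0.124, 0.03]
contact_force: [-0.5, 0.2, -0.2]
grip_width: 0.0583
```

```bash
python3 - <<'E'
from h import *
need([.547,-.232,.050],94.5)
f=grab_frame("wrist"); cv2.imwrite("pics/w3.png",f["color"]); np.savez("w3.npz",**f)
st()
E
```

```text
t3.05 tcp [ 0.5544 -0.2349  0.0961] yaw 94.53 z [ 0.019 -0.008 -1.   ] F [-0.5  0.2 -0.2] M [-0.01  0.05  0.01] w 0.0583
mm [-8.1 -3.9 45.9] rot [ 0.0097 -0.0186  0.0005]
t3.10 tcp [ 0.5559 -0.2354  0.0981] yaw 94.52 z [ 0.022 -0.009 -1.   ] F [-0.4 -0.3  0.9] M [-0.01  0.07 -0.  ] w 0.0585
```

View pics/w3.png

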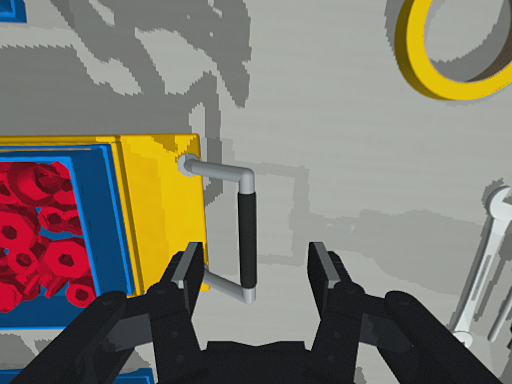

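Call:
play_rows:
  increments:
    - [-8, -3, 20, 0.01, -0.02, 0, 80]
    - [0, 0, 12, 0, 0, 0, 80]
    - [0, 0, 0, 0, 0, 0, 80]

```text
clock: 3.4
tcp_pos: [0.5517, -0.2346, 0.0702]
orientation: [3.135, 0.123, 0.014]
contact_force: [-0.4, 0.2, -0.6]
grip_width: 0.0587
```

```bash
python3 - <<'E'
from h import *
need([.547,-.232,.050],94.5)
E
```

```text
t3.40 tcp [ 0.5517 -0.2346  0.0702] yaw 94.51 z [ 0.009 -0.004 -1.   ] F [-0.4  0.2 -0.6] M [-0.03  0.04  0.01] w 0.0587
mm [-4.7 -3.  20.1] rot [ 0.0047 -0.009   0.0002]
```

Call:
play_rows:
  increments:
    - [-5, -3, 15, 0.005, -0.01, 0, 80]
    - [0, 0, 5, 0, 0, 0, 80]
    - [0, 0, 0, 0, 0, 0, 80]

```text
clock: 3.7
tcp_pos: [0.5471, -0.2322, 0.0497]
orientation: [3.139, 0.123, -0.0]
contact_force: [0.5, -0.4, -0.2]
grip_width: 0.0585
```

```bash
python3 - <<'E'
from h import *
need([.547,-.232,.050],94.5)
f=grab_frame("wrist"); cv2.imwrite("pics/w4.png",f["color"])
f=grab_frame("scene"); crop(f["color"],230,120,360,230,6,"s4")
E
```

```text
t3.70 tcp [ 0.5471 -0.2322  0.0497] yaw 94.50 z [-0. -0. -1.] F [ 0.5 -0.4 -0.2] M [ 0.02 -0.04 -0.  ] w 0.0585
mm [-0.1 -0.2 -0.3] rot [ 0.0001  0.     -0.    ]
```

View pics/w4.png

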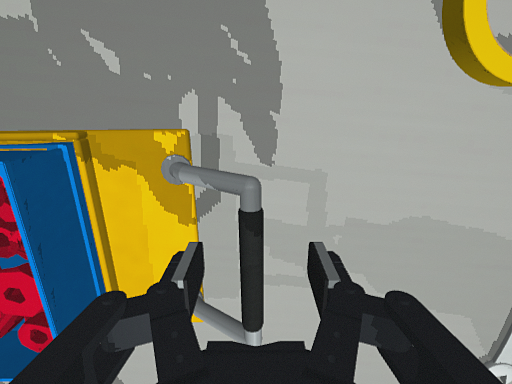

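View pics/s4.png

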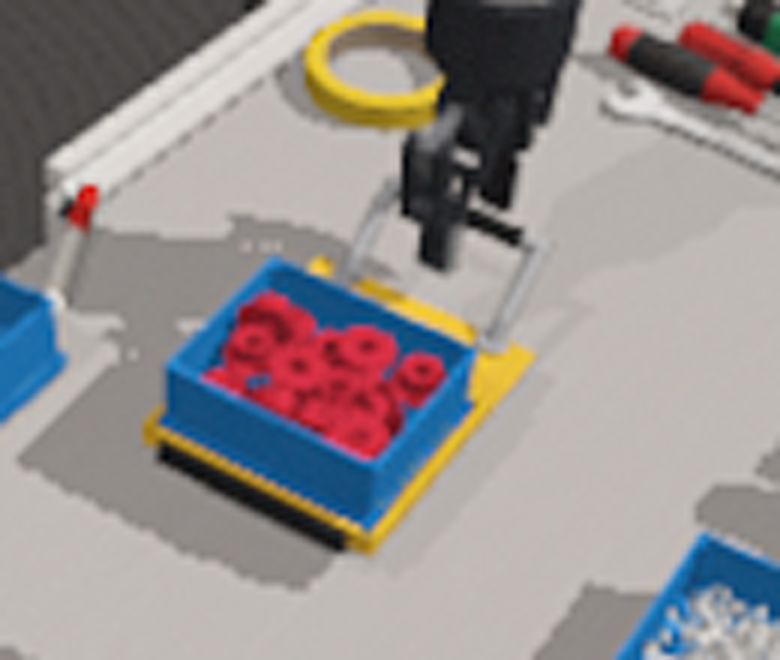

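Call:
play_rows:
  increments:
    - [0, 0, 0, 0, 0, 0, 150]
    - [0, 0, 0, 0, 0, 0, 190]
    - [0, 0, 0, 0, 0, 0, 255]
    - [0, 0, 0, 0, 0, 0, 255]
    - [0, 0, 0, 0, 0, 0, 255]
  force: 50

```text
clock: 4.3
tcp_pos: [0.5478, -0.2324, 0.0512]
orientation: [3.138, 0.124, 0.002]
contact_force: [-0.4, -0.5, -1.3]
grip_width: 0.0103
```

```bash
python3 - <<'E'
from h import *
st()
f=grab_frame("top"); crop(f["color"],255,180,355,250,8,"t5")
E
```

```text
t4.30 tcp [ 0.5478 -0.2324  0.0512] yaw 94.51 z [ 0.002 -0.001 -1.   ] F [-0.4 -0.5 -1.3] M [-0.03  0.03  0.06] w 0.0103
```

View pics/t5.png

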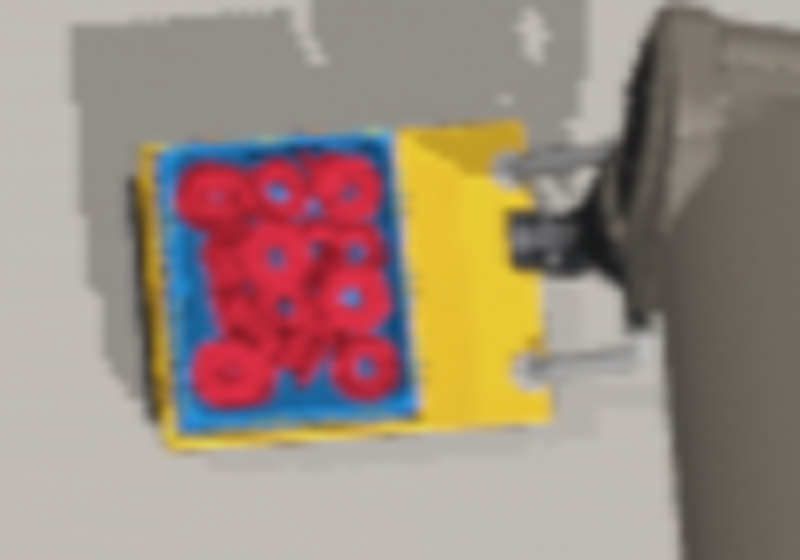

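Call:
play_rows:
  increments:
    - [0, -2, 0, 0, 0, 0, 255]
    - [0, -4, 0, 0, 0, 0, 255]
    - [0, -5, 0, 0, 0, 0, 255]
    - [0, -5, 0, 0, 0, 0, 255]
    - [0, -5, 0, 0, 0, 0, 255]

```text
clock: 4.85
tcp_pos: [0.5456, -0.212, 0.0513]
orientation: [3.137, 0.121, 0.002]
contact_force: [-0.8, -2.2, 0.0]
grip_width: 0.0102
```

```bash
cat >> h.py <<'E'
def line(s,z=.051):
    need([.5478-.0785*s,-.2324+.9969*s,z],94.5)
E
python3 - <<'E'
from h import *
line(.025)
E
```

```text
t4.85 tcp [ 0.5456 -0.212   0.0513] yaw 94.40 z [ 0.002 -0.003 -1.   ] F [-0.8 -2.2  0. ] M [-0.22  0.04  0.17] w 0.0102
mm [ 0.6 -4.5  0.3] rot [ 0.0028 -0.0013 -0.0017]
```

Call:
play_rows:
  increments:
    - [0.5, -6, 0, 0, 0, -0.002, 255]
    - [0, -6, 0, 0, 0, 0, 255]
    - [0, -6, 0, 0, 0, 0, 255]
    - [0, -6, 0, 0, 0, 0, 255]
    - [0, -6, 0, 0, 0, 0, 255]

```text
clock: 5.35
tcp_pos: [0.5434, -0.1787, 0.0513]
orientation: [3.137, 0.126, 0.002]
contact_force: [-0.8, -1.5, 0.4]
grip_width: 0.01
```

```bash
python3 - <<'E'
from h import *
line(.080)
E
```

```text
t5.35 tcp [ 0.5434 -0.1787  0.0513] yaw 94.60 z [ 0.001 -0.003 -1.   ] F [-0.8 -1.5  0.4] M [-0.26  0.06  0.16] w 0.0100
mm [  0.2 -26.2   0.2] rot [ 0.0026 -0.0009  0.0018]
```

Call:
play_rows:
  increments:
    - [0, -6, 0, 0, 0, 0.001, 255]
    - [0, -6, 0, 0, 0, 0, 255]
    - [0, -6, 0, 0, 0, 0, 255]
    - [0, -6, 0, 0, 0, 0, 255]
    - [0, -4, 0, 0, 0, 0, 255]

```text
clock: 5.85
tcp_pos: [0.5408, -0.1475, 0.0512]
orientation: [3.137, 0.126, 0.001]
contact_force: [-1.3, -1.2, -0.5]
grip_width: 0.0104
```

Call:
play_rows:
  increments:
    - [0, 0, 0, 0, 0, 0, 255]

```text
clock: 5.95
tcp_pos: [0.5408, -0.1462, 0.0512]
orientation: [3.138, 0.128, 0.001]
contact_force: [-0.4, 0.4, 0.3]
grip_width: 0.0105
```

```bash
python3 - <<'E'
from h import *
line(.080)
f=grab_frame("top"); crop(f["color"],150,180,250+70,260,4.7,"t6"); np.savez("top6.npz",**f)
f=grab_frame("scene"); crop(f["color"],150,130,350,330,3,"s6"); np.savez("s6.npz",**f)
st()
E
```

```text
t5.95 tcp [ 0.5408 -0.1462  0.0512] yaw 94.68 z [ 0.001 -0.001 -1.   ] F [-0.4  0.4  0.3] M [0.07 0.08 0.17] w 0.0105
mm [0.2 6.5 0.2] rot [ 0.0015 -0.0006  0.0031]
t6.05 tcp [ 0.5408 -0.1468  0.0512] yaw 94.64 z [ 0.001 -0.002 -1.   ] F [-0.9  0.1  1.2] M [0.14 0.18 0.12] w 0.0105
```

View pics/t6.png

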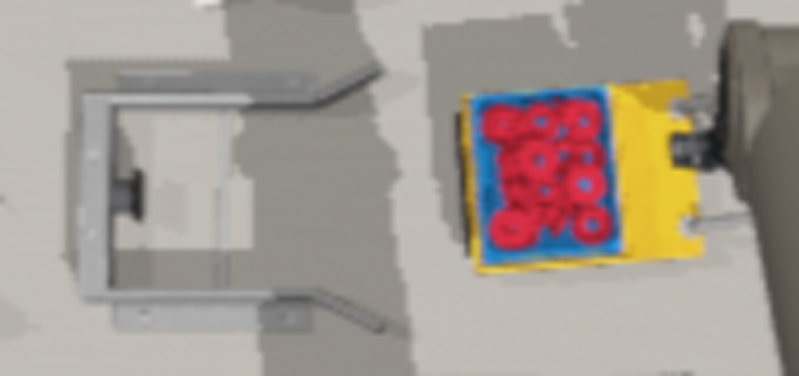

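View pics/s6.png

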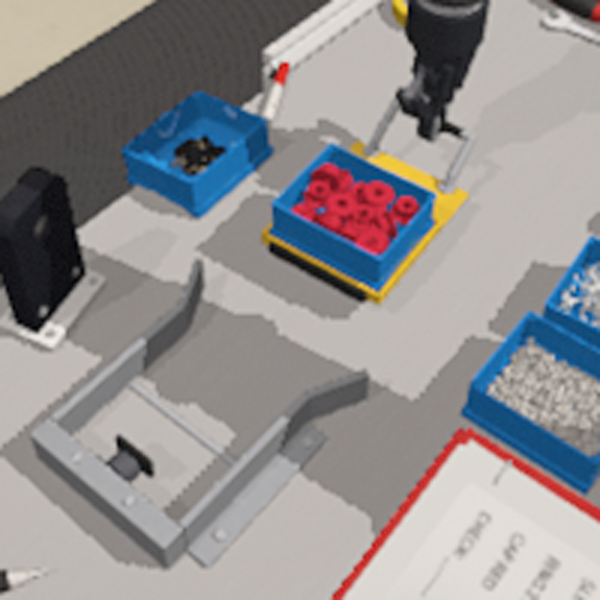

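```bash
python3 - <<'E'
from h import *
f=np.load("top6.npz"); crop(f["color"],240,190,310,245,11,"t6c")
E
```

```text
(no output)
```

View pics/t6c.png

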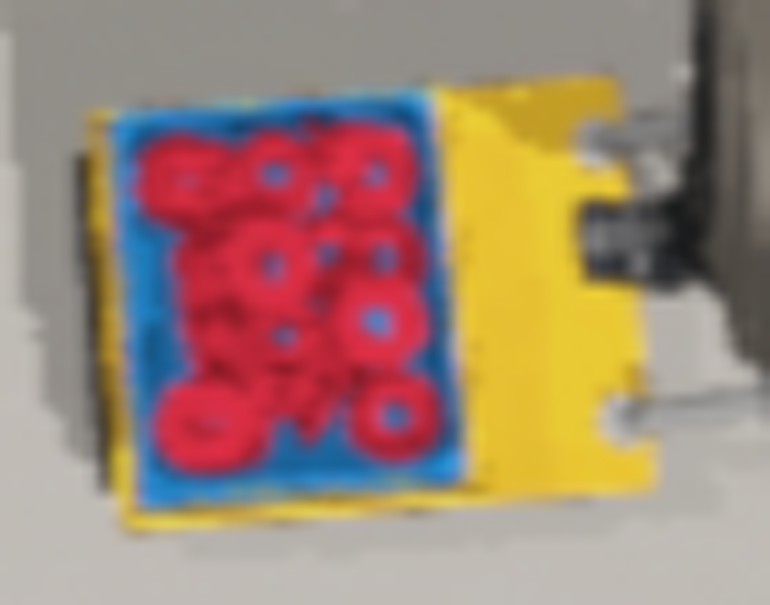

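```bash
cat >> h.py <<'E'
def pose(f,x0,y0,s,corn,nose):
    # corners order FR,RR,RL,FL
    P=lambda X,Y,z: onplane(f,x0+(X+.5)/s-.5,y0+(Y+.5)/s-.5,z)[:2]
    C=np.array([P(*c,.043) for c in corn]); N=np.array([P(*c,.041) for c in nose])
    d=(C[0]-C[1])+(C[3]-C[2]); a1=np.degrees(np.arctan2(d[1],d[0]))
    d2=N[0]-N[1]; a2=np.degrees(np.arctan2(d2[0],-d2[1])); a2=np.degrees(np.arctan2(d2[1],d2[0]))+90
    d3=(C[0]-C[3])+(C[1]-C[2]); a3=np.degrees(np.arctan2(d3[1],d3[0]))+90
    h=np.array([np.cos(np.radians(a1)),np.sin(np.radians(a1))])
    print("head",a1,a2,a3,"len",np.linalg.norm(C[0]-C[1]),np.linalg.norm(C[0]-C[3]),"orig from deck",C.mean(0)-.006*h,"from nose",N.mean(0)-.098*h)
E
python3 - <<'E'
from h import *
f=np.load("top6.npz"); pose(f,240,190,11,[(90,108),(620,78),(657,490),(127,532)],[(78,155),(102,490)])
f=np.load("top0.npz"); pose(f,255,180,8,[(136,146),(522,122),(548,424),(163,450)],[(127,178),(146,424)])
E
```

```text
head 94.49909942638045 94.75927926332936 95.25499000378471 len 0.1707589550241863 0.13669519897424987 orig from deck [ 0.52969958 -0.03606144] from nose [ 0.52945409 -0.03720094]
head 94.32909491236572 94.64405144319224 94.75866270336772 len 0.17118612222584004 0.1348282613167441 orig from deck [ 0.5367486  -0.11989705] from nose [ 0.53598136 -0.12127048]
```

```bash
cat > plan.py <<'E'
from h import *
from scipy.interpolate import CubicHermiteSpline
import sys,json
B=dict(o=np.array([.5105,.169]),a=np.radians(90.5))
# fit: path of F in bay frame ; D = TCP - handle_cam offset ; yaw offset tool-caddy
cfg=json.load(open("cfg.json"))
sp=CubicHermiteSpline([cfg["x0"],cfg["x1"]],[cfg["y0"],0],[cfg["m0"],0])
Rb=np.array([[np.cos(B["a"]),-np.sin(B["a"])],[np.sin(B["a"]),np.cos(B["a"])]])
def tcp(x):
    if x<cfg["x1"]: y,m=float(sp(x)),float(sp(x,1))
    else: y,m=0,0
    th=np.arctan(m); h=np.array([np.cos(th),np.sin(th)])
    p=np.array([x,y])-.175*h
    return B["o"]+Rb@p+np.array(cfg["D"]), np.degrees(B["a"]+th)+cfg["dyaw"]
def mat(yaw):
    a=np.radians(yaw); return np.stack([[np.sin(a),-np.cos(a),0],[-np.cos(a),-np.sin(a),0],[0,0,-1]],1)
def rows(step,n=5,z=.0512):
    o,M=st(); xs=np.arange(cfg["x0"]-.01,.14,.0002); W=np.array([tcp(x)[0] for x in xs])
    i=np.argmin(np.hypot(*(W-o["tcp_pos"][:2]).T)); x=xs[i]
    p,yw=tcp(x); yc=np.degrees(np.arctan2(-M[1,1],-M[0,1]))
    print("F bay x %.4f"%x,"dev mm",np.round((o["tcp_pos"][:2]-p)*1e3,1),"yawdev %.2f"%(yc-yw))
    P=o["tcp_pos"].copy();Mc=M
    for k in range(n):
        x+=step; q,yw=tcp(x); Q=np.array([q[0],q[1],z if k==0 else P[2]])
        print(np.round(Mc.T@(Q-P)*1e3,1), np.round(R.from_matrix(Mc.T@mat(yw)).as_rotvec(),4)); P=Q;Mc=mat(yw)
    print("end x %.4f"%x)
E
cat > cfg.json <<'E'
{"x0":-0.146,"x1":-0.036,"y0":-0.013,"m0":0.0717,"D":[0,0],"dyaw":0}
E
python3 - <<'E'
from plan import *
p,y=tcp(-.146); o,M=st(); D=o["tcp_pos"][:2]-p; print(p,y,D)
cfg["D"]=[round(float(v),5) for v in D]; json.dump(cfg,open("cfg.json","w"))
E
python3 -c "
from plan import *
rows(.005)"
```

```text
t6.05 tcp [ 0.5408 -0.1468  0.0512] yaw 94.64 z [ 0.001 -0.002 -1.   ] F [-0.9  0.1  1.2] M [0.14 0.18 0.12] w 0.0105
[ 0.53881171 -0.15131703] 94.60108925002878 [0.00200203 0.00451016]
t6.05 tcp [ 0.5408 -0.1468  0.0512] yaw 94.64 z [ 0.001 -0.002 -1.   ] F [-0.9  0.1  1.2] M [0.14 0.18 0.12] w 0.0105
F bay x -0.1460 dev mm [0. 0.] yawdev 0.04
[ 3.1 -5.  -0. ] [ 0.0016 -0.0005 -0.0174]
[ 2.8 -5.   0. ] [ 0.     0.    -0.016]
[ 2.4 -5.   0. ] [ 0.      0.     -0.0139]
[ 2.  -5.1  0. ] [ 0.      0.     -0.0119]
[ 1.7 -5.1  0. ] [ 0.      0.     -0.0098]
end x -0.1210
```

Call:
play_rows:
  increments:
    - [3, -5, 0, 0, 0, -0.017, 255]
    - [3, -5, 0, 0, 0, -0.016, 255]
    - [2.5, -5, 0, 0, 0, -0.014, 255]
    - [2, -5, 0, 0, 0, -0.012, 255]

```text
clock: 6.45
tcp_pos: [0.5493, -0.1269, 0.0512]
orientation: [3.131, 0.222, -0.0]
contact_force: [-1.6, -1.8, 0.0]
grip_width: 0.0102
```

```bash
python3 -c "
from plan import *
rows(.005)"
```

```text
t6.45 tcp [ 0.5493 -0.1269  0.0512] yaw 98.11 z [-0.    -0.003 -1.   ] F [-1.6 -1.8  0. ] M [-0.18  0.26  0.1 ] w 0.0102
F bay x -0.1270 dev mm [ 0.6 -0.1] yawdev 0.21
[ 1.2 -5.3 -0. ] [ 0.0032  0.0005 -0.0066]
[ 1.4 -5.1  0. ] [ 0.      0.     -0.0082]
[ 1.1 -5.1  0. ] [ 0.      0.     -0.0062]
[ 0.7 -5.1  0. ] [ 0.      0.     -0.0042]
[ 0.4 -5.1  0. ] [ 0.      0.     -0.0022]
end x -0.1020
```

Tracks well.

Call:
play_rows:
  increments:
    - [1, -5, 0, 0, 0, -0.006, 255]
    - [1.5, -5, 0, 0, 0, -0.008, 255]
    - [1, -5, 0, 0, 0, -0.006, 255]
    - [0.5, -5, 0, 0, 0, -0.003, 255]
    - [0, -5, 0, 0, 0, -0.001, 255]

```text
clock: 6.95
tcp_pos: [0.5503, -0.0989, 0.0512]
orientation: [3.127, 0.266, 0.001]
contact_force: [-0.3, -1.8, 0.2]
grip_width: 0.0101
```

```bash
python3 -c "
from plan import *
rows(.005)
f=grab_frame('top'); np.savez('top7.npz',**f); crop(f['color'],215,190,285,245,11,'t7c'); crop(f['color'],150,180,320,260,4.7,'t7')
"
```

```text
t6.95 tcp [ 0.5503 -0.0989  0.0512] yaw 99.72 z [ 0.001 -0.003 -1.   ] F [-0.3 -1.8  0.2] M [-0.2   0.08  0.16] w 0.0101
F bay x -0.1000 dev mm [ 0.5 -0. ] yawdev 0.02
[-0.6 -5.1  0. ] [ 0.0034 -0.0006  0.001 ]
[-0.4 -5.1  0. ] [0.     0.     0.0026]
[-0.8 -5.1  0. ] [0.     0.     0.0046]
[-1.1 -5.1  0. ] [0.     0.     0.0066]
[-1.5 -5.1  0. ] [0.     0.     0.0086]
end x -0.0750
```

View pics/t7c.png

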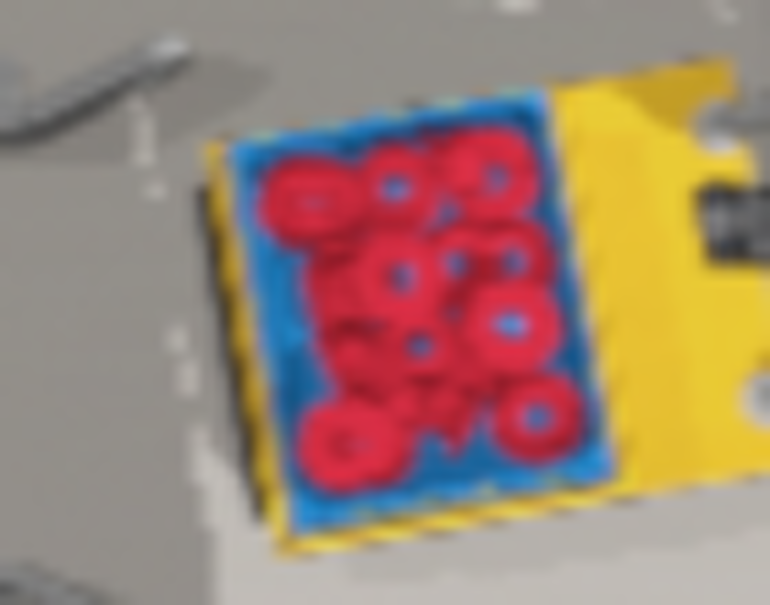

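View pics/t7.png

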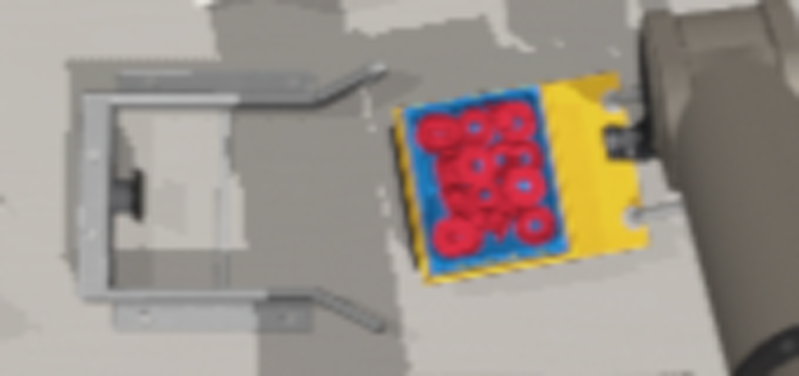

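```bash
python3 - <<'E'
from plan import *
f=np.load("top7.npz"); pose(f,215,190,11,[(205,142),(735,62),(797,470),(280,553)],[(199,190),(262,522)])
h=np.radians(tcp(-.1)[1]); p=tcp(-.1)[0]-np.array(cfg["D"]); print("plan origin",p+.115*np.array([np.cos(h),np.sin(h)]))
E
```

```text
head 99.49193157500267 101.59603372324527 99.90256007126231 len 0.1724198592694621 0.1340743666955482 orig from deck [0.5282041  0.01007047] from nose [0.52671245 0.00672551]
plan origin [0.52844317 0.00992181]
```

Call:
play_rows:
  increments:
    - [-0.6, -5, 0, 0.003, 0, 0.001, 255]
    - [-0.5, -5, 0, 0, 0, 0.003, 255]
    - [-0.8, -5, 0, 0, 0, 0.005, 255]
    - [-1, -5, 0, 0, 0, 0.007, 255]
    - [-1.5, -5, 0, 0, 0, 0.009, 255]

```text
clock: 7.5
tcp_pos: [0.5409, -0.0722, 0.0512]
orientation: [-3.133, -0.225, -0.001]
contact_force: [-0.2, -1.4, 0.3]
grip_width: 0.0104
```

```bash
python3 -c "
from plan import *
rows(.005)
"
```

```text
t7.50 tcp [ 0.5409 -0.0722  0.0512] yaw 98.20 z [ 0.     0.001 -1.   ] F [-0.2 -1.4  0.3] M [-0.24  0.08  0.25] w 0.0104
F bay x -0.0726 dev mm [0.3 0.1] yawdev 0.09
[-2.4 -5.  -0. ] [-0.0005 -0.0005  0.0132]
[-2.4 -5.   0. ] [0.     0.     0.0137]
[-2.7 -5.   0. ] [0.     0.     0.0157]
[-3.1 -5.   0. ] [0.     0.     0.0178]
[-3.4 -5.   0. ] [0.     0.     0.0199]
end x -0.0476
```

Call:
play_rows:
  increments:
    - [-2.5, -5, 0, 0, 0, 0.013, 255]
    - [-2.5, -5, 0, 0, 0, 0.014, 255]
    - [-2.7, -5, 0, 0, 0, 0.016, 255]
    - [-3, -5, 0, 0, 0, 0.018, 255]
    - [-3.3, -4, 0, 0, 0, 0.018, 255]

```text
clock: 8.0
tcp_pos: [0.5229, -0.0472, 0.0512]
orientation: [-3.139, -0.09, -0.001]
contact_force: [-0.3, -0.3, 0.6]
grip_width: 0.0106
```

```bash
python3 -c "
from plan import *
rows(.004)
f=grab_frame('top'); np.savez('top8.npz',**f); crop(f['color'],190,185,275,250,9,'t8c')
"
```

```text
t8.00 tcp [ 0.5229 -0.0472  0.0512] yaw 93.30 z [ 0.001  0.001 -1.   ] F [-0.3 -0.3  0.6] M [-0.15  0.04  0.2 ] w 0.0106
F bay x -0.0460 dev mm [-0.1  0.1] yawdev 0.09
[-3. -4.  0.] [-0.0011 -0.0007  0.0195]
[-3.3 -4.   0. ] [0.     0.     0.0193]
[-1.7 -4.   0. ] [0.     0.     0.0101]
[-0. -4.  0.] [0. 0. 0.]
[-0. -4.  0.] [0. 0. 0.]
end x -0.0260
```

View pics/t8c.png

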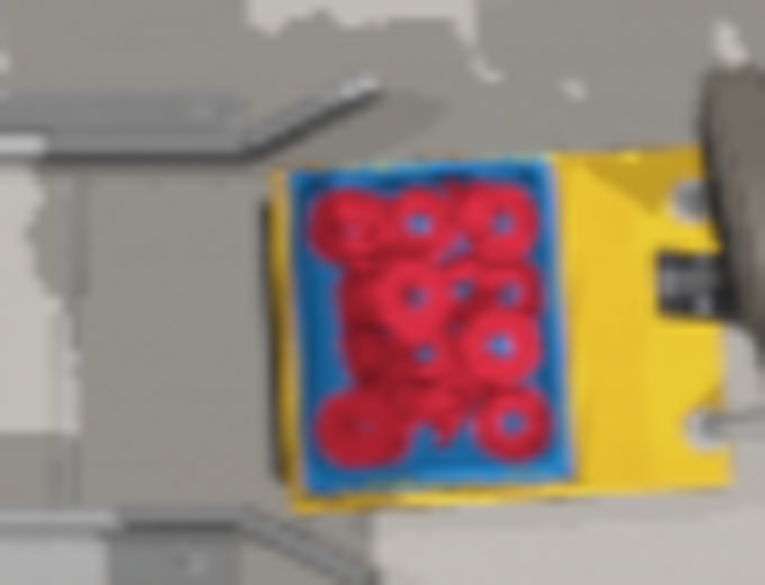

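```bash
python3 - <<'E'
from plan import *
f=np.load("top0.npz"); g=f["color"].astype(int).sum(2)//3
for u in (185,195,205): 
  print(u,"U",list(zip(range(196,207),g[196:207,u])),"L",list(zip(range(238,252),g[238:252,u])))
for v,z in [(200,.04),(201,.04),(202,.04),(203,.04),(203,0),(241,.04),(242,.04),(243,.04)]: print(v,z,onplane(f,195,v,z)[0])
crop(f["color"],170,190,240,250,11,"bay")
f=np.load("top8.npz"); pose(f,190,185,9,[(272,168),(705,147),(733,486),(295,515)],[(266,203),(283,478)])
h=np.radians(tcp(-.046)[1]); p=tcp(-.046)[0]-np.array(cfg["D"]); print("plan origin",p+.115*np.array([np.cos(h),np.sin(h)]))
E
```

```text
185 U [(196, np.int64(134)), (197, np.int64(129)), (198, np.int64(126)), (199, np.int64(122)), (200, np.int64(173)), (201, np.int64(177)), (202, np.int64(131)), (203, np.int64(149)), (204, np.int64(176)), (205, np.int64(186)), (206, np.int64(187))] L [(238, np.int64(143)), (239, np.int64(142)), (240, np.int64(142)), (241, np.int64(146)), (242, np.int64(165)), (243, np.int64(144)), (244, np.int64(146)), (245, np.int64(163)), (246, np.int64(172)), (247, np.int64(174)), (248, np.int64(174)), (249, np.int64(173)), (250, np.int64(175)), (251, np.int64(186))]
195 U [(196, np.int64(131)), (197, np.int64(130)), (198, np.int64(129)), (199, np.int64(126)), (200, np.int64(170)), (201, np.int64(174)), (202, np.int64(130)), (203, np.int64(149)), (204, np.int64(174)), (205, np.int64(185)), (206, np.int64(187))] L [(238, np.int64(134)), (239, np.int64(136)), (240, np.int64(137)), (241, np.int64(142)), (242, np.int64(163)), (243, np.int64(143)), (244, np.int64(147)), (245, np.int64(167)), (246, np.int64(173)), (247, np.int64(174)), (248, np.int64(174)), (249, np.int64(172)), (250, np.int64(174)), (2
[... 312 characters left out ...]
)), (240, np.int64(143)), (241, np.int64(149)), (242, np.int64(166)), (243, np.int64(144)), (244, np.int64(146)), (245, np.int64(163)), (246, np.int64(172)), (247, np.int64(173)), (248, np.int64(173)), (249, np.int64(172)), (250, np.int64(173)), (251, np.int64(186))]
200 0.04 0.5868205117279377
201 0.04 0.5832403808883735
202 0.04 0.5796625323339879
203 0.04 0.5760869638830876
203 0 0.5817628974990525
241 0.04 0.44188364253174117
242 0.04 0.4383953255866888
243 0.04 0.4349092037104946
head 93.8957211329095 94.70414295800114 94.96498772535321 len 0.17019141774933189 0.13628937506139546 orig from deck [0.51407698 0.06308359] from nose [0.51495153 0.05984764]
plan origin [0.51450529 0.06309805]
```

View pics/bay.png

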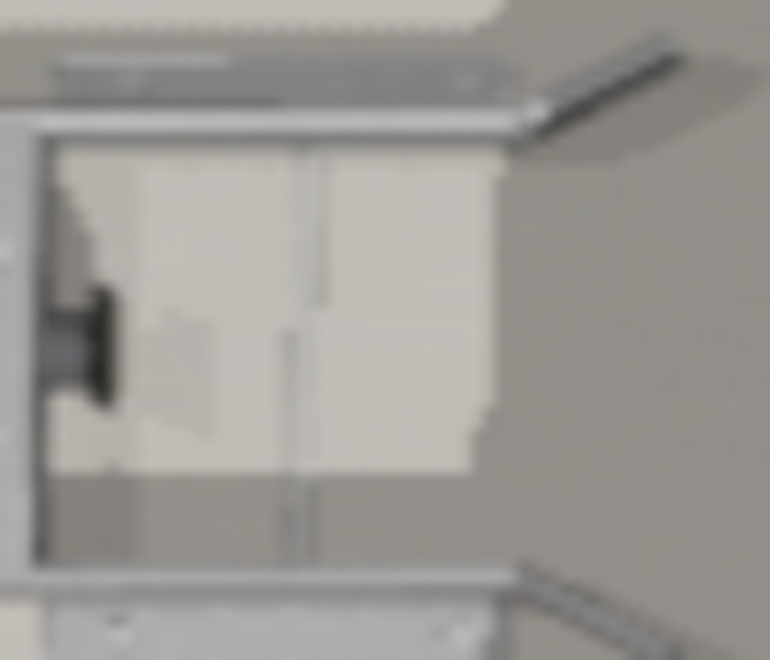

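```bash
sed -i 's/\.5105,\.169/.512,.169/' plan.py; python3 - <<'E'
from plan import *
o,M=st(); yc=np.arctan2(-M[1,1],-M[0,1]); h=np.array([np.cos(yc),np.sin(yc)])
F=Rb.T@(o["tcp_pos"][:2]-np.array(cfg["D"])+.175*h-B["o"]); print(F,np.tan(yc-B["a"]))
cfg.update(x0=round(float(F[0]),5),y0=round(float(F[1]),5),m0=round(float(np.tan(yc-B["a"])),4),x1=-.006); json.dump(cfg,open("cfg.json","w"))
E
python3 -c "
from plan import *
rows(.003)"
```

```text
t8.05 tcp [ 0.5221 -0.0462  0.0511] yaw 93.30 z [-0.     0.002 -1.   ] F [-1.   2.1  1.2] M [0.16 0.13 0.05] w 0.0099
[-0.04499753  0.00232661] 0.048836585090771524
t8.05 tcp [ 0.5221 -0.0462  0.0511] yaw 93.30 z [-0.     0.002 -1.   ] F [-1.   2.1  1.2] M [0.16 0.13 0.05] w 0.0099
F bay x -0.0450 dev mm [0. 0.] yawdev 0.00
[-6.9 -3.1 -0.1] [-0.0017  0.0001  0.0396]
[-5.8 -3.1  0. ] [0.     0.     0.0336]
[-4.8 -3.1  0. ] [0.     0.     0.0276]
[-3.7 -3.   0. ] [0.     0.     0.0216]
[-2.7 -3.   0. ] [0.     0.     0.0156]
end x -0.0300
```

Call:
play_rows:
  increments:
    - [-6.5, -3, 0, 0, 0, 0.039, 255]
    - [-5.8, -3, 0, 0, 0, 0.033, 255]
    - [-4.8, -3, 0, 0, 0, 0.028, 255]

```text
clock: 8.35
tcp_pos: [0.5046, -0.0371, 0.0512]
orientation: [-3.139, 0.074, -0.001]
contact_force: [-1.0, 0.2, -0.1]
grip_width: 0.01
```

```bash
python3 -c "
from plan import *
rows(.003)
f=grab_frame('top'); np.savez('top9.npz',**f); crop(f['color'],190,185,275,250,9,'t9c')
"
```

```text
t8.35 tcp [ 0.5046 -0.0371  0.0512] yaw 87.29 z [ 0.001  0.002 -1.   ] F [-1.   0.2 -0.1] M [-0.12  0.    0.15] w 0.0100
F bay x -0.0360 dev mm [0.2 0.3] yawdev -0.23
[-3.9 -2.7  0. ] [-0.002  -0.0006  0.0177]
[-2.7 -3.   0. ] [0.     0.     0.0156]
[-1.7 -3.   0. ] [0.     0.     0.0096]
[-0.6 -3.   0. ] [0.     0.     0.0037]
[ 0.4 -3.   0. ] [ 0.      0.     -0.0022]
end x -0.0210
```

View pics/t9c.png

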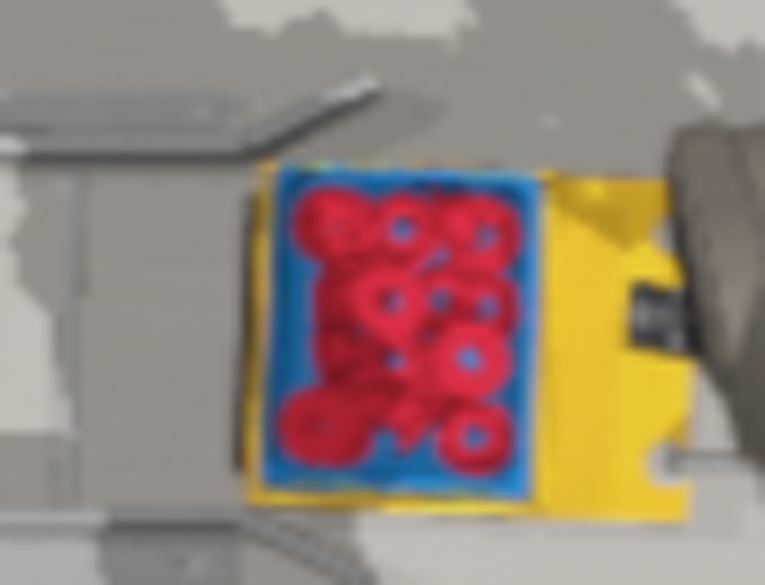

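```bash
python3 - <<'E'
from plan import *
f=np.load("top9.npz"); pose(f,190,185,9,[(263,160),(671,179),(690,520),(243,503)],[(255,195),(238,468)])
o,M=st(); yc=np.arctan2(-M[1,1],-M[0,1]); h=np.array([np.cos(yc),np.sin(yc)])
F=Rb.T@(o["tcp_pos"][:2]-np.array(cfg["D"])+.175*h-B["o"]); print(F,np.tan(yc-B["a"]))
cfg.update(x0=round(float(F[0]),5),y0=round(float(F[1]),5),m0=round(float(np.tan(yc-B["a"])),4),x1=.014); json.dump(cfg,open("cfg.json","w"))
E
python3 -c "
from plan import *
rows(.004)"
```

```text
head 88.1803785847516 87.68721801679305 90.71236559641851 len 0.16033448360455613 0.13457942226960623 orig from deck [0.50882889 0.07650659] from nose [0.50859223 0.07065344]
t8.40 tcp [ 0.5037 -0.0362  0.0511] yaw 87.26 z [-0.     0.002 -1.   ] F [-1.5  0.8  0.6] M [0.08 0.14 0.05] w 0.0106
[-0.0349236   0.00222699] -0.05666460118315379
t8.40 tcp [ 0.5037 -0.0362  0.0511] yaw 87.26 z [-0.     0.002 -1.   ] F [-1.5  0.8  0.6] M [0.08 0.14 0.05] w 0.0106
F bay x -0.0349 dev mm [ 0. -0.] yawdev 0.00
[-0.5 -4.  -0.1] [-0.0024  0.0004  0.0032]
[-0.3 -4.   0. ] [0.     0.     0.0017]
[-0.1 -4.   0. ] [0.     0.     0.0004]
[ 0.2 -4.   0. ] [ 0.     0.    -0.001]
[ 0.4 -4.   0. ] [ 0.      0.     -0.0024]
end x -0.0149
```

Call:
play_rows:
  increments:
    - [0, -4, 0, 0, 0, 0, 255]
    - [0, -4, 0, 0, 0, -0.001, 255]
    - [0, -4, 0, 0, 0, -0.001, 255]
    - [0.2, -4, 0, 0, 0, -0.001, 255]

```text
clock: 8.8
tcp_pos: [0.5048, -0.0203, 0.0512]
orientation: [-3.139, 0.071, 0.001]
contact_force: [-0.7, -0.9, 0.8]
grip_width: 0.0103
```

```bash
python3 -c "
from plan import *
rows(.004)
f=grab_frame('top'); np.savez('top10.npz',**f); crop(f['color'],180,185,265,250,9,'t10c')
"
```

```text
t8.80 tcp [ 0.5048 -0.0203  0.0512] yaw 87.40 z [-0.001  0.002 -1.   ] F [-0.7 -0.9  0.8] M [-0.23  0.22  0.1 ] w 0.0103
F bay x -0.0189 dev mm [ 1.  -0.1] yawdev 0.39
[-0.6 -4.1 -0. ] [-0.0015  0.0007  0.0044]
[ 0.7 -4.   0. ] [ 0.      0.     -0.0038]
[ 0.9 -4.   0. ] [ 0.      0.     -0.0052]
[ 1.1 -4.   0. ] [ 0.      0.     -0.0065]
[ 1.4 -4.   0. ] [ 0.      0.     -0.0079]
end x 0.0011
```

View pics/t10c.png

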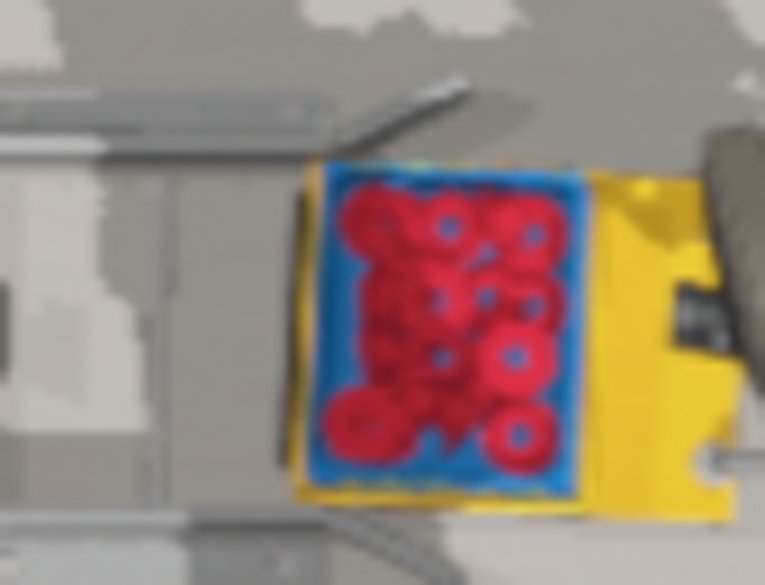

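Call:
play_rows:
  increments:
    - [1, -4, 0, 0, 0, -0.007, 255]
    - [1.3, -4, 0, 0, 0, -0.008, 255]
    - [1.3, -4, 0, 0, 0, -0.008, 255]
    - [1.3, -4, 0, 0, 0, -0.008, 255]

```text
clock: 9.25
tcp_pos: [0.5109, -0.0024, 0.0512]
orientation: [-3.139, 0.017, 0.001]
contact_force: [-0.7, -0.4, 0.3]
grip_width: 0.0103
```

```bash
python3 -c "
from plan import *
rows(.004)
f=grab_frame('top'); np.savez('top11.npz',**f); crop(f['color'],175,185,260,250,9,'t11c')
"
```

```text
t9.25 tcp [ 0.5109 -0.0024  0.0512] yaw 89.36 z [-0.001  0.002 -1.   ] F [-0.7 -0.4  0.3] M [-0.22  0.14  0.02] w 0.0103
F bay x -0.0001 dev mm [ 2.2 -0.9] yawdev 1.02
[-0.6 -4.9 -0. ] [-0.0021  0.0006  0.0088]
[ 1.8 -4.   0. ] [ 0.      0.     -0.0103]
[ 2. -4.  0.] [ 0.      0.     -0.0117]
[ 1.2 -4.   0. ] [ 0.      0.     -0.0067]
[-0. -4.  0.] [0. 0. 0.]
end x 0.0199
```

View pics/t11c.png

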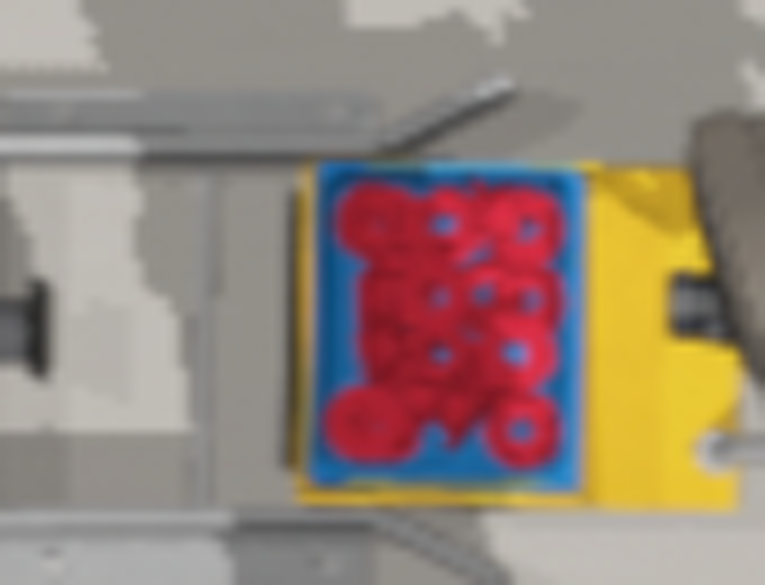

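Call:
play_rows:
  increments:
    - [1, -4, 0, 0, 0, -0.007, 255]
    - [1, -4, 0, 0, 0, -0.006, 255]
    - [0.8, -4, 0, 0, 0, -0.005, 255]
    - [0, -5, 0, 0, 0, 0, 255]
    - [0, -5, 0, 0, 0, 0, 255]

```text
clock: 9.8
tcp_pos: [0.5144, 0.0218, 0.0512]
orientation: [-3.139, -0.015, -0.0]
contact_force: [-0.7, -0.4, -0.1]
grip_width: 0.0101
```

```bash
python3 -c "
from plan import *
rows(.004)
f=grab_frame('top'); np.savez('top12.npz',**f); crop(f['color'],170,185,255,250,9,'t12c')
"
```

```text
t9.80 tcp [0.5144 0.0218 0.0512] yaw 90.54 z [-0.     0.003 -1.   ] F [-0.7 -0.4 -0.1] M [-0.26  0.09  0.13] w 0.0101
F bay x 0.0233 dev mm [-1.  0.] yawdev 0.04
[ 1. -4.  0.] [-0.0025 -0.      0.0007]
[ 0. -4.  0.] [0. 0. 0.]
[-0. -4.  0.] [0. 0. 0.]
[-0. -4.  0.] [0. 0. 0.]
[ 0. -4.  0.] [0. 0. 0.]
end x 0.0433
```

View pics/t12c.png

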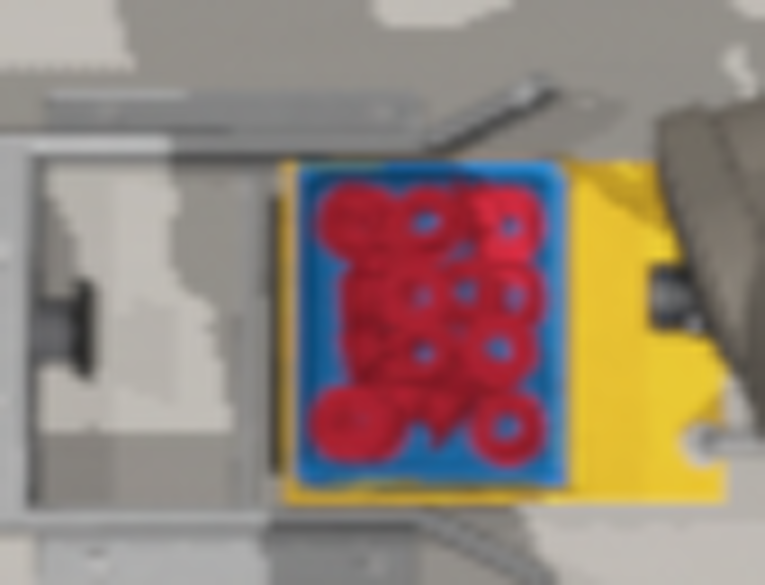

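Call:
play_rows:
  increments:
    - [0, -5, 0, 0, 0, 0.002, 255]
    - [0, -5, 0, 0, 0, 0, 255]
    - [0, -5, 0, 0, 0, 0, 255]
    - [0, -5, 0, 0, 0, 0, 255]
    - [0, -5, 0, 0, 0, 0, 255]

```text
clock: 10.35
tcp_pos: [0.514, 0.0498, 0.0512]
orientation: [-3.139, -0.013, -0.0]
contact_force: [0.4, -1.4, 0.7]
grip_width: 0.0101
```

```bash
python3 -c "
from plan import *
rows(.004)
"
```

```text
t10.35 tcp [0.514  0.0498 0.0512] yaw 90.47 z [ 0.     0.003 -1.   ] F [ 0.4 -1.4  0.7] M [-0.22  0.11  0.13] w 0.0101
F bay x 0.0513 dev mm [-1.1  0. ] yawdev -0.03
[ 1.1 -4.   0. ] [-0.003  -0.0001 -0.0006]
[-0. -4.  0.] [0. 0. 0.]
[-0. -4.  0.] [0. 0. 0.]
[-0. -4.  0.] [0. 0. 0.]
[ 0. -4.  0.] [0. 0. 0.]
end x 0.0713
```

Call:
play_rows:
  increments:
    - [0, -4, 0, 0, 0, 0, 255]
    - [0, -4, 0, 0, 0, 0, 255]
    - [0, -3, 0, 0, 0, 0, 255]
    - [0, -3, 0, 0, 0, 0, 255]

```text
clock: 10.75
tcp_pos: [0.5135, 0.0649, 0.0512]
orientation: [-3.139, -0.013, 0.001]
contact_force: [-0.8, -7.6, 0.9]
grip_width: 0.0101
```

Call:
play_rows:
  increments:
    - [0, -3, 0, 0, 0, 0, 255]
    - [0, -3, 0, 0, 0, 0, 255]

```text
clock: 10.95
tcp_pos: [0.5126, 0.0677, 0.0506]
orientation: [3.14, 0.009, -0.005]
contact_force: [0.7, -3.6, -2.4]
grip_width: 0.01
```

```bash
python3 -c "
from plan import *
rows(.004,2)
"
```

```text
t10.95 tcp [0.5126 0.0677 0.0506] yaw 90.31 z [-0.003 -0.002 -1.   ] F [ 0.7 -3.6 -2.4] M [-0.62  0.01  0.08] w 0.0100
F bay x 0.0693 dev mm [-2.4 -0.1] yawdev -0.19
[ 2.4 -4.1 -0.6] [ 0.0018  0.0032 -0.0033]
[-0. -4.  0.] [0. 0. 0.]
end x 0.0773
```

Call:
play_rows:
  increments:
    - [0.5, -3, 0, 0, 0, -0.002, 255]
    - [0, -3, 0, 0, 0, 0, 255]

```text
clock: 11.15
tcp_pos: [0.5127, 0.0739, 0.0503]
orientation: [3.14, 0.01, -0.006]
contact_force: [-1.1, 0.9, 0.3]
grip_width: 0.0106
```

Call:
play_rows:
  increments:
    - [0, -3, 0, 0, 0, 0, 255]
    - [0, -2, 0, 0, 0, 0, 255]

```text
clock: 11.35
tcp_pos: [0.5134, 0.0816, 0.0511]
orientation: [-3.141, -0.013, 0.003]
contact_force: [-1.4, -1.2, 1.9]
grip_width: 0.0104
```

```bash
python3 -c "
from plan import *
rows(.004,2)
f=grab_frame('top'); np.savez('top13.npz',**f); crop(f['color'],160,185,245,250,9,'t13c')
f=grab_frame('scene'); crop(f['color'],150,180,300,320,5,'s13')
"
```

```text
t11.35 tcp [0.5134 0.0816 0.0511] yaw 90.48 z [-0.002  0.    -1.   ] F [-1.4 -1.2  1.9] M [-0.23  0.25  0.19] w 0.0104
F bay x 0.0831 dev mm [-1.4 -0. ] yawdev -0.02
[ 1.4 -4.  -0.1] [-0.0005  0.0021 -0.0004]
[ 0. -4.  0.] [0. 0. 0.]
end x 0.0911
```

View pics/t13c.png

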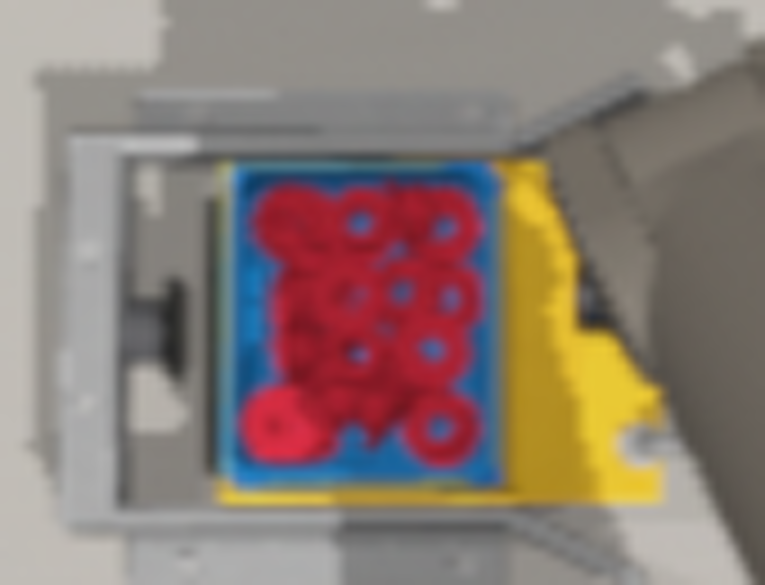

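View pics/s13.png

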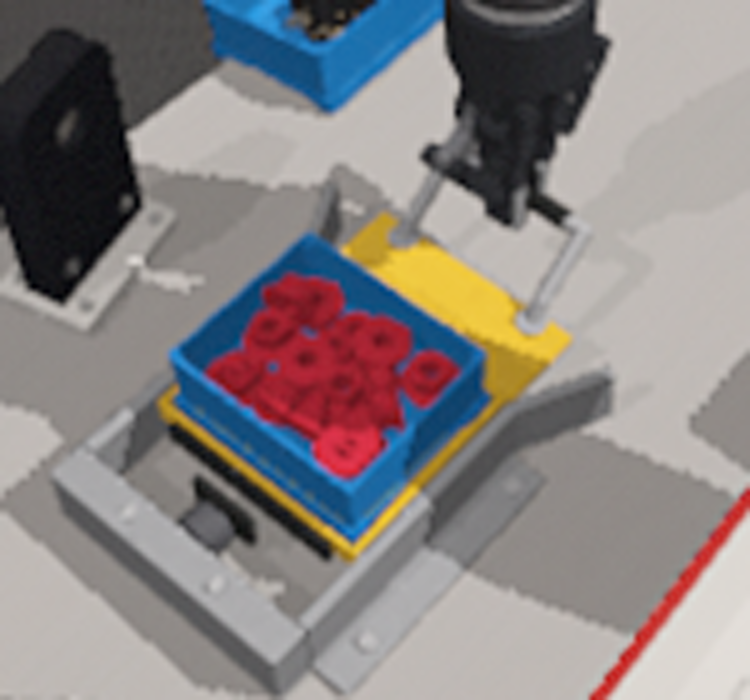

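Call:
play_rows:
  increments:
    - [0, -1.2, 0, 0, 0, 0, 255]
    - [0, -1.2, 0, 0, 0, 0, 255]
    - [0, -1.2, 0, 0, 0, 0, 255]
    - [0, -1.2, 0, 0, 0, 0, 255]

```text
clock: 11.85
tcp_pos: [0.5133, 0.0859, 0.0511]
orientation: [3.141, 0.012, -0.003]
contact_force: [-1.3, -0.6, 3.5]
grip_width: 0.0103
```

Call:
play_rows:
  increments:
    - [0, -1, 0, 0, 0, 0, 255]
    - [0, -1, 0, 0, 0, 0, 255]

```text
clock: 12.05
tcp_pos: [0.5133, 0.0878, 0.0511]
orientation: [3.141, 0.012, -0.003]
contact_force: [-0.6, -1.8, 2.9]
grip_width: 0.0102
```

Call:
play_rows:
  increments:
    - [0, -1, 0, 0, 0, 0, 255]
    - [0, -1, 0, 0, 0, 0, 255]

```text
clock: 12.25
tcp_pos: [0.5133, 0.0899, 0.0511]
orientation: [3.141, 0.012, -0.003]
contact_force: [-0.4, -1.5, 2.3]
grip_width: 0.0103
```

Call:
play_rows:
  increments:
    - [0, -1, 0, 0, 0, 0, 255]
    - [0, -1, 0, 0, 0, 0, 255]

```text
clock: 12.45
tcp_pos: [0.5132, 0.0914, 0.0511]
orientation: [3.14, 0.012, -0.004]
contact_force: [-1.0, -3.8, 4.1]
grip_width: 0.0099
```

Call:
play_rows:
  increments:
    - [0, -1, 0, 0, 0, 0, 255]
    - [0, -1, 0, 0, 0, 0, 255]

```text
clock: 12.65
tcp_pos: [0.5131, 0.0917, 0.0511]
orientation: [3.138, 0.009, -0.005]
contact_force: [-1.5, -4.4, 3.6]
grip_width: 0.0104
```

Call:
play_rows:
  increments:
    - [0, -1, 0, 0, 0, 0, 255]
    - [0, -1, 0, 0, 0, 0, 255]

```text
clock: 12.85
tcp_pos: [0.513, 0.0919, 0.0511]
orientation: [3.136, 0.007, -0.006]
contact_force: [-1.2, -6.5, 3.6]
grip_width: 0.0103
```

Call:
play_rows:
  increments:
    - [0, -2, 0, 0, 0, 0, 255]
    - [0, -2, 0, 0, 0, 0, 255]

```text
clock: 13.05
tcp_pos: [0.5129, 0.0926, 0.0511]
orientation: [3.132, 0.003, -0.008]
contact_force: [-1.0, -7.9, 5.3]
grip_width: 0.0102
```

```bash
python3 -c "
from plan import *
rows(.004,2)
"
```

```text
t13.05 tcp [0.5129 0.0926 0.0511] yaw 90.11 z [-0.005 -0.01  -1.   ] F [-1.  -7.9  5.3] M [-1.65  0.24  0.23] w 0.0102
F bay x 0.0941 dev mm [-1.8 -0. ] yawdev -0.39
[ 1.8 -4.  -0.2] [ 0.0097  0.0049 -0.0068]
[-0. -4.  0.] [0. 0. 0.]
end x 0.1021
```

Call:
play_rows:
  increments:
    - [0, -2.5, 0, 0.006, 0.003, -0.003, 255]
    - [0, -2.5, 0, 0.006, 0.003, -0.003, 255]

```text
clock: 13.25
tcp_pos: [0.5129, 0.0929, 0.051]
orientation: [3.139, 0.007, -0.0]
contact_force: [-1.6, -9.3, 6.2]
grip_width: 0.0101
```

```bash
python3 -c "
from plan import *
st()
"
```

```text
t13.25 tcp [0.5129 0.0929 0.051 ] yaw 90.27 z [-0.    -0.003 -1.   ] F [-1.6 -9.3  6.2] M [-1.93  0.29  0.14] w 0.0101
```

Call:
play_rows:
  increments:
    - [0, -3, 0, 0.004, 0, -0.002, 255]
    - [0, -3, 0, 0.004, 0, -0.002, 255]

```text
clock: 13.45
tcp_pos: [0.5128, 0.0932, 0.051]
orientation: [3.14, 0.007, -0.002]
contact_force: [-0.9, -10.7, 5.5]
grip_width: 0.0102
```

```bash
python3 -c "
from plan import *
st()
"
```

```text
t13.45 tcp [0.5128 0.0932 0.051 ] yaw 90.24 z [-0.001 -0.001 -1.   ] F [ -0.9 -10.7   5.5] M [-2.16  0.2   0.19] w 0.0102
```

Call:
play_rows:
  increments:
    - [0, -3.7, 0, 0.003, 0, -0.002, 255]
    - [0, -3.7, 0, 0.003, 0, -0.002, 255]
    - [0, -3.7, 0, 0.003, 0, -0.002, 255]

```text
clock: 13.75
tcp_pos: [0.5127, 0.0937, 0.051]
orientation: [3.137, 0.003, -0.007]
contact_force: [-0.6, -11.2, 6.5]
grip_width: 0.0103
```

```bash
python3 -c "
from plan import *
st()
f=grab_frame('top'); crop(f['color'],160,185,245,250,9,'t14c')
st()
"
```

```text
t13.75 tcp [0.5127 0.0937 0.051 ] yaw 90.11 z [-0.004 -0.004 -1.   ] F [ -0.6 -11.2   6.5] M [-2.45  0.23  0.2 ] w 0.0103
t13.80 tcp [0.5127 0.0937 0.051 ] yaw 90.11 z [-0.004 -0.004 -1.   ] F [ -0.9 -12.1   6.7] M [-2.42  0.19  0.23] w 0.0104
```

View pics/t14c.png

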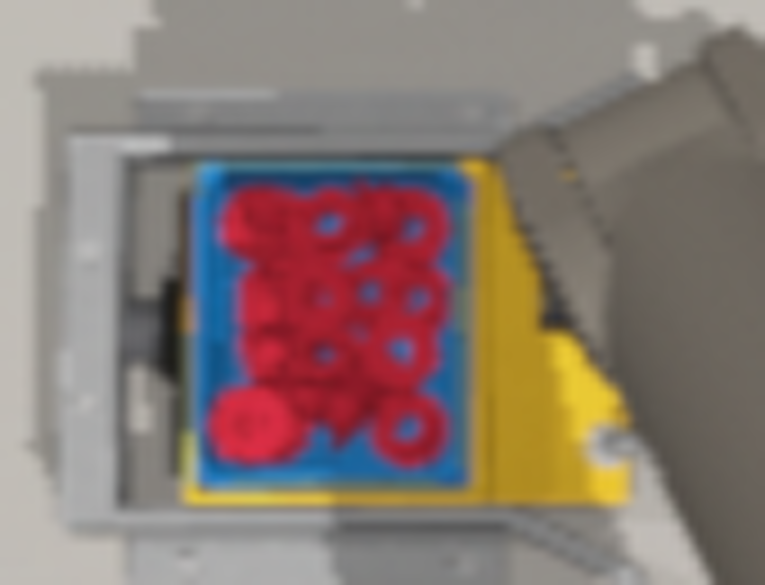

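Call:
play_rows:
  increments:
    - [0, -4.1, 0, 0.005, 0.002, -0.004, 255]
    - [0, -4.1, 0, 0.005, 0.002, -0.004, 255]
    - [0, -4.1, 0, 0.004, 0.001, -0.003, 255]

```text
clock: 14.1
tcp_pos: [0.5127, 0.0939, 0.051]
orientation: [3.138, 0.005, -0.004]
contact_force: [-1.4, -12.9, 6.8]
grip_width: 0.0102
```

Call:
play_rows:
  increments:
    - [0, -4.2, 0, 0.004, 0, -0.002, 255]
    - [0, -4.2, 0, 0.004, 0, -0.002, 255]
    - [0, -4.2, 0, 0.004, 0, -0.002, 255]

```text
clock: 14.4
tcp_pos: [0.5126, 0.0939, 0.051]
orientation: [3.136, -0.001, -0.009]
contact_force: [-1.4, -13.3, 7.2]
grip_width: 0.0102
```

Call:
play_rows:
  increments:
    - [0, -4.2, 0, 0.005, 0.003, -0.004, 255]
    - [0, -4.2, 0, 0.005, 0.003, -0.004, 255]
    - [0, -4.2, 0, 0.004, 0.002, -0.003, 255]
    - [0, -4.2, 0, 0.004, 0, -0.002, 255]
    - [0, -4.2, 0, 0.004, 0, -0.002, 255]

```text
clock: 14.9
tcp_pos: [0.5126, 0.0939, 0.051]
orientation: [3.135, -0.002, -0.005]
contact_force: [-1.6, -12.7, 7.6]
grip_width: 0.0108
```

Call:
play_rows:
  increments:
    - [0, -3, 0, 0.002, 0, 0, 255]
    - [0, -2, 0, 0.001, 0, 0, 255]
    - [0, -1, 0, 0, 0, 0, 255]
    - [0, 0, 0, 0, 0, 0, 255]

```text
clock: 15.3
tcp_pos: [0.5126, 0.0916, 0.0511]
orientation: [3.129, -0.012, -0.007]
contact_force: [-1.6, -2.4, 3.5]
grip_width: 0.01
```

```bash
python3 -c "
from plan import *
st()
"
```

```text
t15.30 tcp [0.5126 0.0916 0.0511] yaw 89.57 z [-0.005 -0.013 -1.   ] F [-1.6 -2.4  3.5] M [-0.5   0.23  0.32] w 0.0100
```

Eased. Straighten a little, back 1 mm to zero force.

Call:
play_rows:
  increments:
    - [0, 0.7, -0.3, 0.008, 0.003, -0.008, 255]
    - [0, 0.7, 0, 0.004, 0.002, -0.004, 255]
    - [0, 0, 0, 0, 0, 0, 255]

```text
clock: 15.6
tcp_pos: [0.5126, 0.0913, 0.0511]
orientation: [-3.14, -0.01, -0.002]
contact_force: [0.3, -2.0, 2.6]
grip_width: 0.0104
```

```bash
python3 -c "
from plan import *
st()
"
```

```text
t15.60 tcp [0.5126 0.0913 0.0511] yaw 90.35 z [ 0.001  0.002 -1.   ] F [ 0.3 -2.   2.6] M [-0.5   0.08  0.17] w 0.0104
```

Call:
play_rows:
  increments:
    - [0, 1, 0, 0, 0, 0, 255]
    - [0, 1, 0, 0, 0, 0, 255]
    - [0, 0, 0, 0, 0, 0, 255]

```text
clock: 15.9
tcp_pos: [0.5128, 0.091, 0.0512]
orientation: [-3.138, -0.011, -0.003]
contact_force: [0.8, -0.5, 1.0]
grip_width: 0.0104
```

Call:
play_rows:
  increments:
    - [0, 0, 0, 0, 0, 0, 200]
    - [0, 0, 0, 0, 0, 0, 170]
    - [0, 0, 0, 0, 0, 0, 140]
    - [0, 0, 0, 0, 0, 0, 120]

```text
clock: 16.3
tcp_pos: [0.5133, 0.0919, 0.0512]
orientation: [-3.137, -0.011, -0.004]
contact_force: [-0.3, 0.3, -1.2]
grip_width: 0.0454
```

```bash
python3 -c "
from plan import *
st()
f=grab_frame('top'); crop(f['color'],160,185,245,250,9,'t15c')
f=grab_frame('scene'); crop(f['color'],150,160,300,300,5,'s15')
f=grab_frame('wrist'); cv2.imwrite('pics/w15.png',f['color'])
"
```

```text
t16.30 tcp [0.5133 0.0919 0.0512] yaw 90.40 z [ 0.003  0.005 -1.   ] F [-0.3  0.3 -1.2] M [-0.02 -0.01  0.02] w 0.0454
```

View pics/t15c.png

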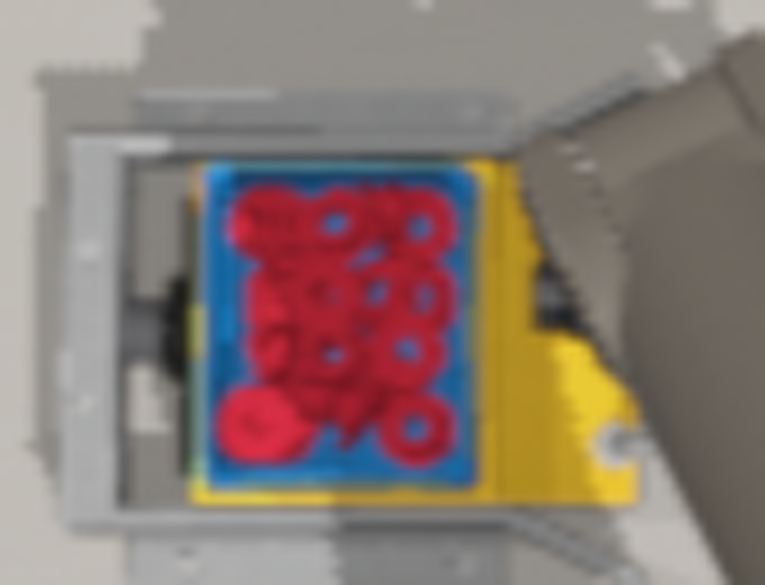

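View pics/w15.png

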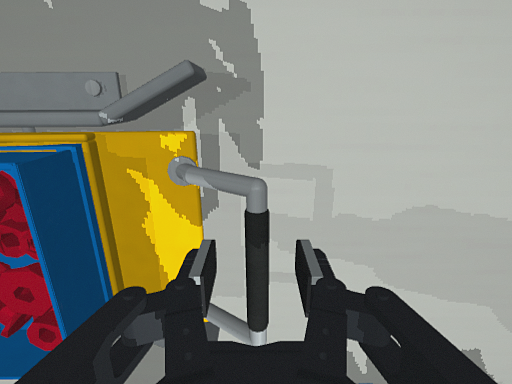

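The nose sits at the buffer and the bar hangs free between open fingers. Now up and clear.

Call:
play_rows:
  increments:
    - [0, 0, -10, 0, 0, 0, 120]
    - [0, 0, -25, 0, 0, 0, 120]
    - [0, 0, -40, 0, 0, 0, 120]
    - [0, 0, -50, 0, 0, 0, 120]
    - [0, 0, -40, 0, 0, 0, 120]

```text
clock: 16.95
tcp_pos: [0.5087, 0.0902, 0.2183]
orientation: [-3.139, -0.012, 0.016]
contact_force: [1.3, -0.6, 0.5]
grip_width: 0.0453
```

Call:
play_rows:
  increments:
    - [0, 40, 0, 0, 0, 0, 120]
    - [0, 45, 0, 0, 0, 0, 120]
    - [0, 45, 0, 0, 0, 0, 120]
    - [0, 40, 0, 0, 0, 0, 120]
    - [0, 0, 0, 0, 0, 0, 120]

```text
clock: 17.45
tcp_pos: [0.5154, -0.0825, 0.2307]
orientation: [-3.136, -0.022, -0.017]
contact_force: [-0.5, 0.2, -0.4]
grip_width: 0.0454
```

Call:
play_rows:
  increments:
    - [0, 0, 0, 0, 0, 0, 120]
    - [0, 0, 0, 0, 0, 0, 120]
    - [0, 0, 0, 0, 0, 0, 120]

```text
clock: 17.75
tcp_pos: [0.5152, -0.0812, 0.232]
orientation: [-3.135, -0.022, -0.019]
contact_force: [-0.4, -0.1, 0.7]
grip_width: 0.045
```

```bash
python3 -c "
from plan import *
st()
f=grab_frame('top'); np.savez('top16.npz',**f); crop(f['color'],160,185,260,255,8,'t16c'); cv2.imwrite('pics/t16.png',f['color'])
f=grab_frame('scene'); crop(f['color'],150,160,300,300,5,'s16')
"
```

```text
t17.75 tcp [ 0.5152 -0.0812  0.232 ] yaw 90.80 z [ 0.012  0.006 -1.   ] F [-0.4 -0.1  0.7] M [ 0.05 -0.05 -0.01] w 0.0450
```

View pics/t16c.png

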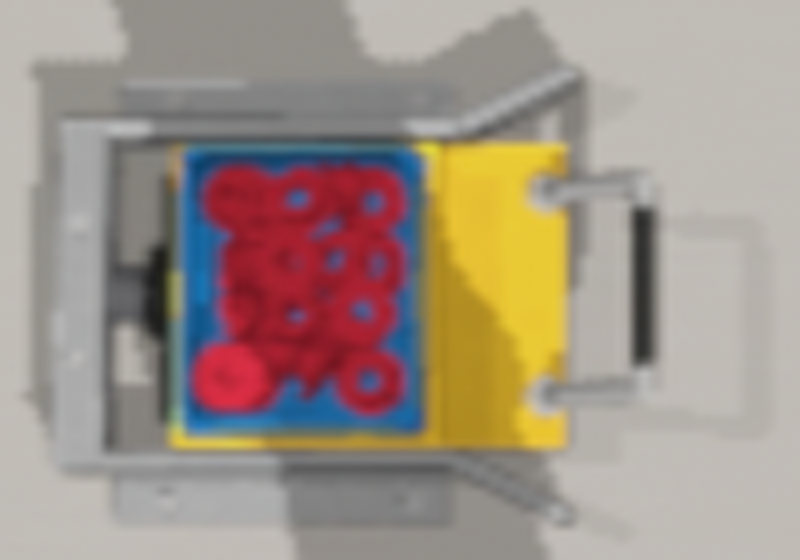

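View pics/s16.png

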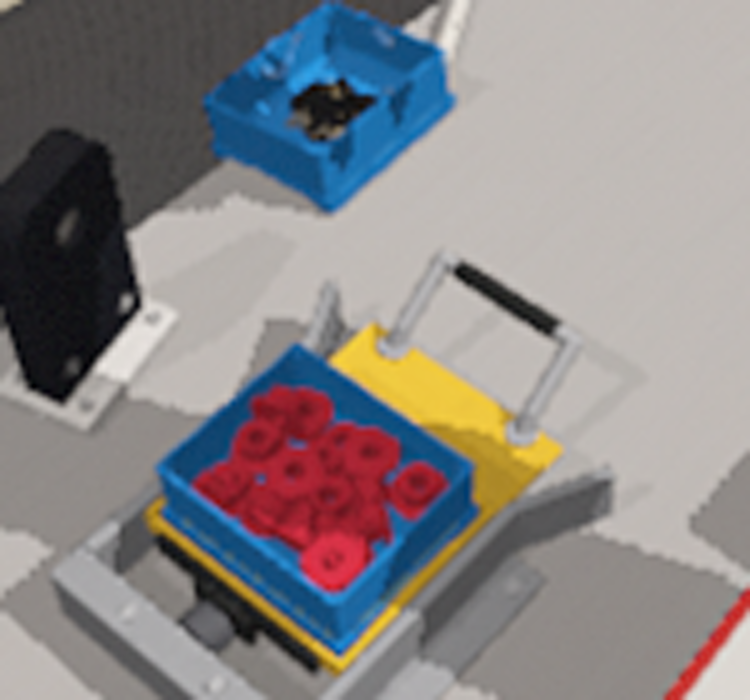

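View pics/t16.png

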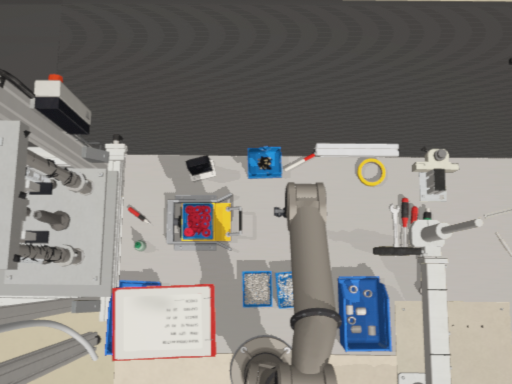

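```bash
python3 -c "
from plan import *
f=np.load('top16.npz'); pose(f,160,185,8,[(171,145),(567,143),(567,447),(171,448)],[(167,175),(165,420)])
o=r.get_obs(); print(o['clock'],abs(o['qvel']).max())
r.hand_in()
"
```

```text
head 90.82083869392059 91.43467727067177 91.44125941216957 len 0.17496255378905842 0.13364114119610923 orig from deck [0.51080733 0.20202561] from nose [0.51048384 0.19945587]
17.85 0.003904518761631324
the job is handed in; nothing more can be done
```

The caddy is parked behind the sill with its nose at the buffer, and I handed the job in at 17.9 s of the 67 s allowed. No verdict was reported.

1. **Straightening the castors:** I gripped the handle from above and pushed the caddy straight ahead for about 86 mm, still outside the bay. The castors sit under the deck, so I did not see them; this relies on your figure that 75 mm is enough.
2. **Steering in:** Midway I found my first estimate of the bay's centre was about 1.5 mm off and corrected it. The caddy then went between the rails with no contact force that I could see.
3. **Sill:** The front wheels rolled over it; the highest push force I read was about 8 N.
4. **Buffer:** I felt first contact and built the force up slowly to about 13 N. I held it there for roughly a second. The buffer gave about 3.4 mm, judged from how far the handle moved.
5. **Letting go:** I eased off to about 0.5 N, opened the fingers, lifted clear and backed away.

**Last checks:**
- **Position:** The top camera put the caddy's origin at about 31 to 33 mm into the bay, inside the 20 to 36 mm range, and within about 1° of the bay's direction.
- **Box and bystanders:** The box of caps sits inside the deck lip, and the other things on the bench look unmoved.
- **Disagreement:** The two ways of measuring the caddy's position (deck corners and nose) differed by about 2.5 mm; both are within range.

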